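# Register a model-base blank on the pin-drilling station

## Robot

A 6-joint arm with a two-finger parallel gripper is mounted at the origin on the work surface. World frame = base frame: x ahead of the robot, y to its left, z up, the work surface at z = 0. Lengths are in m, angles in rad, forces in N, time in s.
With the tool pointing down it reaches from about 0.3 to 0.775 m from the base axis. Payload 14.6 kg.
Tool frame: the origin (TCP) lies at the centre of the arm's flange, where the gripper is bolted on; the fingertips stand 173 mm ahead of it and the grasp point (between the pads) lies 155 mm ahead of it; y points along the fingers, z is the direction in which the jaws open and shut, and the axes are right-handed (so a half turn about y gives the same grasp; the last joint's range is limited). The gripper opens to 85 mm and grips with 20 to 120 N. Pads are 22 mm wide; open, the fingers measure 114 mm over their backs; the gripper's body (76 mm by 85 mm) begins 54 mm behind the grasp point. The pads swing forward as they close: fully open they stand 13 mm farther back than shut.
Start: joints at [1.199, 0.3, 1.521, -0, 1.321, -0.067], TCP at [0.165, 0.525, 0.405] pointing down, gripper open.
Joint ranges: [-3.03, 3.03], [-0.79, 2.21], [0.23, 2.52], [-1.04, 4.18], [0, 3.07], [-2.55, 2.55]. Speed limits (rad/s): [2.22, 2.22, 2.57, 3.14, 3.14, 3.14].

## Interface

Orientations are given as a rotation vector (axis times angle).
In Python, from bench import robot gives the robot as it stands.
- The arm moves only by the tool servo_tool, never from a script. Its argument "deltas" is a list of rows, each a list of 5 numbers: the shift along the tool's x, y, z in mm, then the turn about the tool's y in rad, then the opening, from 0 (shut) to 1 (fully open). A call has 1 to 8 rows; each row is the pose to reach, as a shift and turn from the pose commanded when the call began, along the tool's axes at that moment; what a row does not reach only later rows make up. A row lasts 1/8 s, in which the tool goes at most 62.5 mm and 10.7 degrees, less where a joint would pass 70% of its speed; a pose out of reach is approached as far as the arm can. A call with a gripper value outside its range is refused whole. The fingers move at their own pace and stop on an object; the grip force is fixed at half the most. Time passes only in rows, so rows that repeat a pose let the fingers close. It gives the time, the measured TCP pose, the force and the opening at its end, in the units of the state.
- robot.get_state(): the state, without advancing time (a new reading comes with each control period).
- robot.grab_frame(name): name is "scene" or "top" or "wrist"; returns a dict with "frame" (400x640x3 uint8, red, green, blue), "fx", "fy", "cx", "cy" (pixels), "eye" and "rotation" of the camera in the world. Camera axes: x right, y up, looking along -z (the intrinsics and any distortion apply to the point x, -y, -z); pixel columns grow to the right and rows downward; lengths in m; the calibration is good to about 2 mm. A picture is of the moment at which its call begins. There is no depth.
- robot.finish_job(): hands the job in, once; it reports no verdict.
Trained networks look in the newest picture that a camera, given by its name, has taken for a name from the list of things; names that differ only in an ending like _2 or _b are one class to them, and where a whole thing is asked for, a point or a joint stands for the part that bears it (a point fixed in the world has none). Each returns a list of dicts, best first, with "confidence" (0 to 1); they miss things now and then, are a little off and sometimes report something else, mostly with a low value. They report only what shows in the picture. A call takes as long as a camera call. They do not tell look-alikes from the thing itself.
- robot.find_in(camera, name): "centre" ([column, row] in pixels, amid what is visible of it).
- robot.trace(camera, name): "pixels" (400x640 bool, what is visible of it) and "centre" ([column, row] in pixels, amid what is visible of it).
The state is a dict: "t": time; "joint_positions": joint angles; "qvel": joint speeds; "tau": joint torques, N m; "tcp_pos": TCP position; "tcp_rot": TCP orientation; "wrist_force": force on the tool from outside, world axes, zero at the start; "wrist_torque": the same for the moment, N m; "width": opening from 0.0 (shut) to 1.0 (fully open).
Only numpy, scipy, OpenCV 4.12 (cv2) and the standard library are available. Lean on these libraries where they do the work, as an engineer would, in place of code of your own. Each camera call takes 0.05 s, during which the arm holds its last target.

## Task

On the pin-drilling station, slide the beige model-base blank under the overhanging head until it lies flat and square, fully against both the back stop and the side stop, while the presser lever is still up. Then swing the presser lever down so that its rubber foot rests on the blank, leaving the blank snug against both stops. Do not bump the white head above, and leave the bowl, mould and jar where they are.

Things in the scene. Friction and masses are not known exactly. Their poses are not given: they have to be found in the camera images.
- station: fixed white bench machine with a blue column, base 280 (x) x 250 (y) mm, flat steel top at z = 55 mm. Origin at bench level (z = 0) under the centre of where the registered blank belongs; own x points from the open front (robot side) to the column at the back, y to the left. Base spans x -140..140, y -140..110 mm; column x 90..130, y -14..36 mm.
- corner (a point): registering corner on the steel top, where the faces of the two dark steel stops (14 mm high, 12 thick) would meet: station x 42.5, y 65, z 55 mm; axes as the station's. The back stop's face is the plane x = 0 here (stop at station y -45..45), the side stop's face the plane y = 0 (stop at station x -32..22).
- head: white lamp-and-control head fixed to the column, overhanging the work: station x -20..130, y -20..42 mm, heights 145 to 220 mm above the bench, so 90 mm above the steel top. Axes as the station's; origin 145 mm above the station's origin. A vertical gripper cannot follow the blank under it: tilt the tool about 35 degrees.
- blank: beige slab with rounded edges and a thin brown arch drawn on top, 85 (x) x 130 (y) x 26 mm high, about 0.4 kg, loose on the steel top; origin at the centre of its underside; axes along its edges, roughly as the station's at the start
- blank_back (a point): middle of the bottom edge of the blank's +x face (the one that goes against the back stop); blank x +42.5 mm
- blank_side (a point): middle of the bottom edge of the blank's +y face (the one that goes against the side stop); blank y +65 mm
- lever (a joint): angle of the presser lever, rad: about 0 = arm level, foot resting on the registered blank (-0.06 with nothing under it); positive = raised; upper limit 1.25. It starts raised and stays up above about 0.8; lower down it sinks slowly by its own weight, damped; a few newtons move it.
- lever_pivot (a point): hinge point of the lever, station x 70, y 56 mm, 105 mm above the bench; hinge axis along station y. The aluminium arm (12 x 12 mm) runs from here towards station -x, just to the left (+y) of the head; its rubber foot hangs 24 mm below the arm's axis, 60 mm from the pivot.
- lever_grip (a point): grip point on the lever's red crossbar, a round bar of 14 mm diameter parallel to the hinge axis that sticks out to the left (station y 54 to 116 mm) at the arm's end; this point is on its axis, 160 mm from the hinge axis and 36 mm to the left (+y) of the pivot
- bowl: black rubber mixing bowl, 110 mm across, 65 mm high, to the right of the station; origin under its centre; leave it alone
- mould: green open mould box 75 x 95 x 40 mm, to the left of the station; origin under its centre; leave it alone
- jar: amber jar with blue cap, 60 mm across, 85 mm high, to the left of the station; origin under its centre; leave it alone
Things that resemble listed ones, but are neither listed nor needed, are in the scene too. What is shaped like the blank but pink is not meant.

How it is judged:
By the outcome, as a careful person would: the job done as asked, in the order asked, and still so for the second after the job is handed in, with the robot touching nothing.
It also fails if it takes over 64 s, if anything falls off the work surface, if the arm or the gripper's body presses on something with over 40 N, if the wrist force passes 120 N, or if a joint passes its speed limit or range.

## Working session

There is one attempt and no reset: what is moved stays moved. The work goes in short steps, Python scripts to look and compute and a tool call to move; the robot and the scene stay as the last step left them, time stands still between calls to the robot, and variables do not carry over. Pictures are saved under pics/ and viewed, and the job is handed in when it is done.

Besides the shell and the picture viewer there is one more tool, called after "Emit:" as name([rows], argument=value, ...), one row to a line, values as JSON. servo_tool: Moves the arm, as the interface text tells. Its arguments: {"type":"object","properties":{"deltas":{"type":"array","items":{"type":"array","items":{"type":"number"}}}},"required":["deltas"]}

```bash
ls; mkdir -p pics
python3 - <<'E'
from bench import robot
import cv2
s=robot.get_state();print({k:(v if not hasattr(v,'round') else v) for k,v in s.items()})
for n in ("scene","top","wrist"):
    f=robot.grab_frame(n);cv2.imwrite(f"pics/{n}0.png",f["frame"][:,:,::-1]);print(n,f["fx"],f["fy"],f["cx"],f["cy"],f["eye"],f["rotation"],[k for k in f])
E
```

```text
pics
{'t': 0.0, 'joint_positions': array([ 1.19937999e+00,  3.00468693e-01,  1.52156314e+00,  9.36953642e-06,
        1.32071649e+00, -6.65728074e-02]), 'qvel': array([ 3.20019243e-04, -7.58276680e-04, -1.56752975e-04, -6.11974923e-05,
        6.44755213e-04,  6.20702871e-04]), 'tau': array([-7.85469456e-04, -5.43501663e+01, -3.61799240e+01, -5.28881890e-05,
        4.08555614e-03,  7.49260221e-05]), 'tcp_pos': array([0.16505606, 0.52461721, 0.40413011]), 'tcp_rot': array([-1.55864995,  0.23949959, -0.23908994]), 'wrist_force': array([-0.12263165,  0.47951549, -0.21446773]), 'wrist_torque': array([-0.01259922,  0.00927786, -0.03648844]), 'width': 0.9979752867720848}
scene 424.62572011508695 424.62572011508695 325.93498280280863 197.73321522428074 [1.41198851 0.24688618 0.70411298] [0.68462048 0.88575331 1.64897305] ['frame', 'fx', 'fy', 'cx', 'cy', 'eye', 'rotation']
top 374.9404231088809 374.9404231088809 323.8156315521756 200.98020458052184 [0.35045109 0.01478956 1.16013976] [ 0.14990613 -0.15566192 -1.55828466] ['frame', 'fx', 'fy', 'cx', 'cy', 'eye', 'rotation']
wrist 315.60976122717483 315.60976122717483 321.31387637011426 195.40282869123132 [0.09682587 0.54592139 0.37479547] [-0.24727236 -0.18059524  1.25723331] ['frame', 'fx', 'fy', 'cx', 'cy', 'eye', 'rotation']
```

View pics/scene0.png

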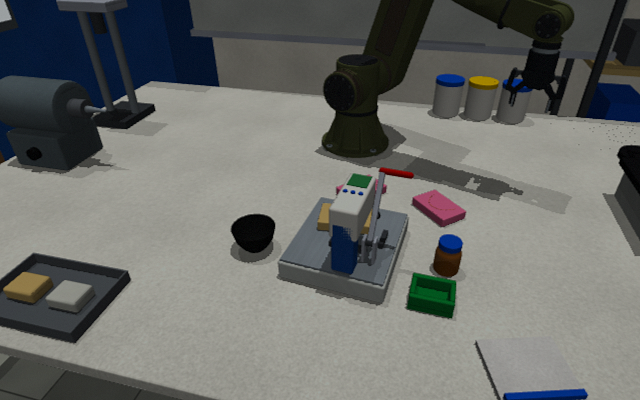

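View pics/top0.png

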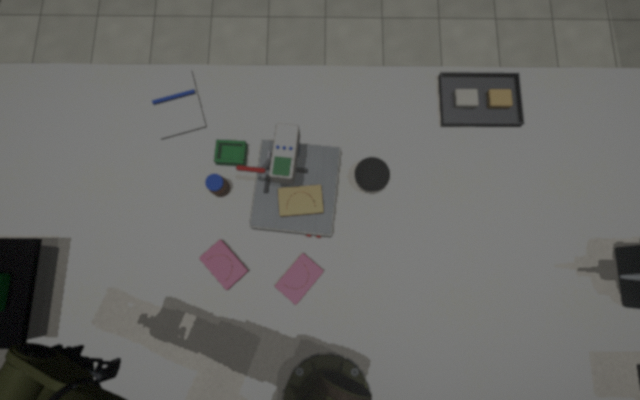

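View pics/wrist0.png

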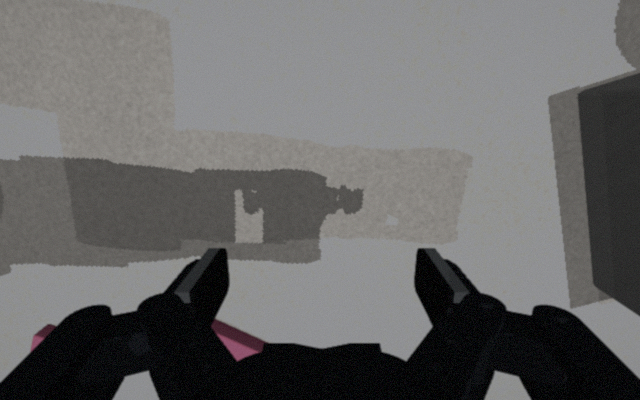

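Run:
```python
import numpy as np
from scipy.spatial.transform import Rotation as R
print(R.from_rotvec([-1.55864995,  0.23949959, -0.23908994]).as_matrix().round(3))
for r in ([0.68462048,0.88575331,1.64897305],[ 0.14990613,-0.15566192,-1.55828466],[-0.24727236,-0.18059524,1.25723331]): print(R.from_rotvec(r).as_matrix().round(3))
```

```text
[[ 0.954 -0.     0.3  ]
 [-0.3   -0.001  0.954]
 [-0.    -1.    -0.001]]
[[-0.243 -0.539  0.806]
 [ 0.97  -0.131  0.205]
 [-0.005  0.832  0.555]]
[[ 0.007  0.981 -0.194]
 [-1.     0.007  0.003]
 [ 0.004  0.194  0.981]]
[[ 0.3   -0.915 -0.269]
 [ 0.954  0.287  0.085]
 [-0.001 -0.282  0.959]]
```

```bash
cat > h.py <<'E'
import numpy as np, cv2
from scipy.spatial.transform import Rotation as R
def ray(f,u,v):
    d=np.array([(u-f["cx"])/f["fx"],-(v-f["cy"])/f["fy"],-1.])
    return R.from_rotvec(f["rotation"]).apply(d)
def onz(f,u,v,z):
    d=ray(f,u,v);e=np.array(f["eye"]);return e+d*(z-e[2])/d[2]
def proj(f,p):
    q=R.from_rotvec(f["rotation"]).inv().apply(np.asarray(p)-np.array(f["eye"]))
    return np.stack([f["cx"]+f["fx"]*q[...,0]/-q[...,2],f["cy"]-f["fy"]*q[...,1]/-q[...,2]],-1)
E
python3 - <<'E'
from h import *
from bench import robot
import pickle
F={}
for n in ("top","scene"):
    F[n]=robot.grab_frame(n)
    for k in ("station","blank","lever"):
        try:
            for r in robot.trace(n,k)[:3]: print(n,k,r["confidence"],np.round(r["centre"],1),r["pixels"].sum()); F[n,k]=F.get((n,k),[])+[r["pixels"]]
        except Exception as e: print(k,e)
pickle.dump(F,open("F.pkl","wb"))
a=F["top"]["frame"][120:250,200:360,::-1];cv2.imwrite("pics/top0z.png",cv2.resize(a,None,fx=4.5,fy=4.5,interpolation=cv2.INTER_CUBIC))
a=F["scene"]["frame"][160:310,260:480,::-1];cv2.imwrite("pics/sc0z.png",cv2.resize(a,None,fx=3.5,fy=3.5,interpolation=cv2.INTER_CUBIC))
E
```

```text
top station 0.93 [290.7 176.5] 6725
top blank 0.73 [297.9 278.3] 1276
top blank 0.61 [220.  265.9] 1360
top blank 0.55 [300.3 202.7] 1256
top lever 0.68 [253.9 167.6] 248
scene station 0.64 [348.8 241. ] 10389
scene station 0.27 [378. 196.] 720
scene blank 0.91 [438.6 208.7] 1215
scene blank 0.58 [328.3 218.4] 382
scene lever 0.78 [381.6 188.8] 622
```

View pics/top0z.png

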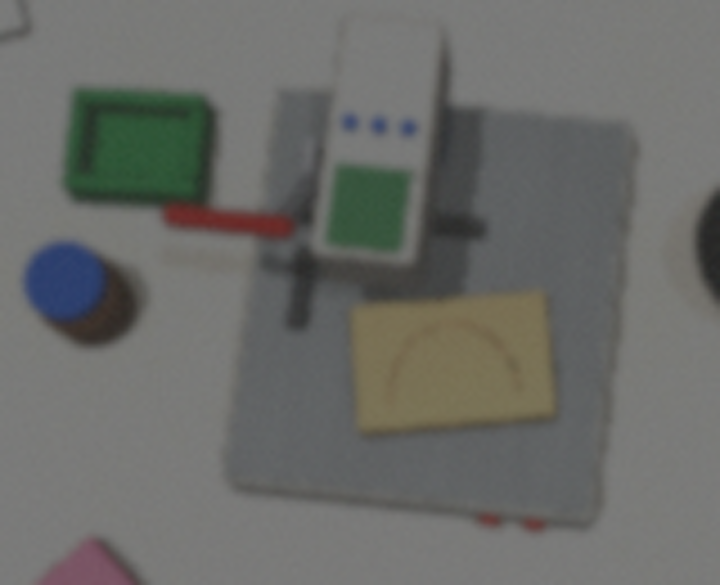

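View pics/sc0z.png

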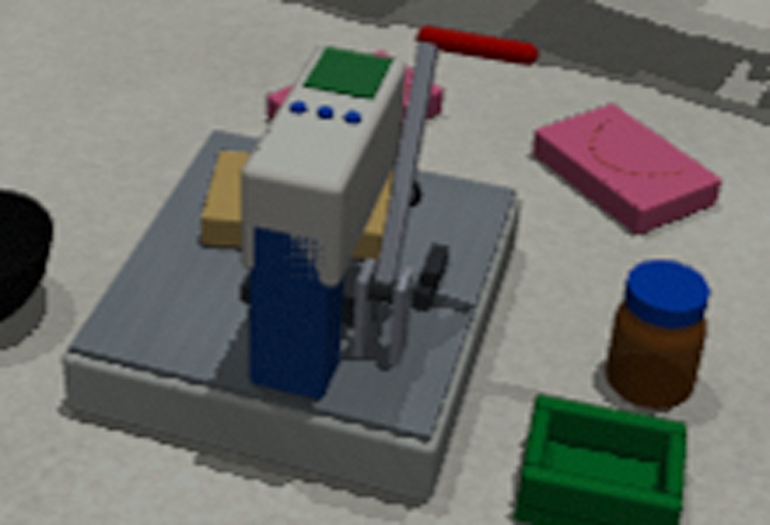

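```bash
cat >> h.py <<'E'
from scipy.optimize import least_squares
def T(p,xy):  # station->world
    xy=np.atleast_2d(xy);c,s=np.cos(p[2]),np.sin(p[2])
    return np.c_[p[0]+c*xy[:,0]-s*xy[:,1],p[1]+s*xy[:,0]+c*xy[:,1],xy[:,2]]
def draw(f,lines,p,crop,k,fn,cols):
    r0,r1,c0,c1=crop
    a=cv2.resize(np.ascontiguousarray(f["frame"][r0:r1,c0:c1,::-1]),None,fx=k,fy=k,interpolation=cv2.INTER_CUBIC)
    a=cv2.convertScaleAbs(a,alpha=1.4)
    for L,pp,col in zip(lines,p,cols):
        q=proj(f,T(pp,L));q=((q-[c0,r0]+.5)*k-.5).round().astype(int)
        cv2.polylines(a,[q.reshape(-1,1,2)],False,col,1)
    cv2.imwrite(fn,a)
def box(x0,x1,y0,y1,z): return np.array([[x0,y0,z],[x1,y0,z],[x1,y1,z],[x0,y1,z],[x0,y0,z]],float)
E
python3 - <<'E'
from h import *
import pickle
F=pickle.load(open("F.pkl","rb"));f=F["top"];g=F["scene"]
def pz(u,v): return np.array([u,v])/4.5+[200,120]
def ps(u,v): return np.array([u,v])/3.5+[260,160]
obs=np.array([pz(*a) for a in [(230,489),(600,526),(637,120),(275,88)]])
mod=np.array([[-.14,.11,.055],[-.14,-.14,.055],[.14,-.14,.055],[.14,.11,.055]])
obs2=np.array([ps(*a) for a in [(516,190),(433,438),(68,352),(213,131)]])
mod2=np.array([[-.14,.11,.055],[.14,.11,.055],[.14,-.14,.055],[-.14,-.14,.055]])
rt=lambda p:(proj(f,T(p,mod))-obs).ravel()
rs=lambda p:(proj(g,T(p,mod2))-obs2).ravel()
for fn in (rt,rs,lambda p:np.r_[rt(p),rs(p)]):
    r=least_squares(fn,[.5,.05,0]);print(r.x.round(4),r.fun.round(1))
p=r.x
bo=np.array([pz(*a) for a in [(352,307),(546,292),(556,415),(362,434)]])
bm=np.array([[.0425,.065,.081],[.0425,-.065,.081],[-.0425,-.065,.081],[-.0425,.065,.081]])
r=least_squares(lambda q:(proj(f,T(q,bm))-bo).ravel(),[.5,.05,0]);q=r.x;print("blank",q.round(4),r.fun.round(1))
c,s=np.cos(p[2]),np.sin(p[2]);d=q[:2]-p[:2];print("in station",(np.array([[c,s],[-s,c]])@d).round(4),q[2]-p[2])
lines=[box(-.14,.14,-.14,.11,.055),box(-.02,.13,-.02,.042,.22),box(.0425,.0545,-.045,.045,.069),box(-.032,.022,.065,.077,.069),box(-.0425,.0425,-.065,.065,.081)]
P=[p]*4+[q];C=[(0,255,0),(0,0,255),(255,0,255),(255,0,255),(255,255,0)]
draw(f,lines,P,(120,250,200,360),4.5,"pics/ov_t.png",C)
draw(g,lines,P,(160,310,260,480),3.5,"pics/ov_s.png",C)
# lever angle
for n,pts in (("top",[(168,215),(292,228)]),("scene",[(425,36),(535,54)])):
    ff,fu=(f,pz) if n=="top" else (g,ps)
    o=np.array([fu(*a) for a in pts])
    for a in np.arange(.8,1.3,.05):
        e=proj(ff,T(p,[[.07-.16*np.cos(a),y,.105+.16*np.sin(a)] for y in (.116,.054)]))
        print(n,round(a,2),e.round(1).tolist(),o.round(1).tolist())
E
```

```text
[ 0.6127  0.1083 -0.0828] [-1.2  0.4  0.8 -0.3  0.2 -0.1  0.3 -0. ]
[ 0.6156  0.1136 -0.0945] [ 2.1 -1.5  1.7  1.5 -2.6 -0.5 -1.2 -1.9]
[ 0.6138  0.1114 -0.0882] [-2.4 -0.2 -0.5 -0.4 -0.6 -0.2 -0.4 -0.5  1.  -2.2  1.3  0.6 -3.1 -0.9
 -2.3 -2.3]
blank [0.5648 0.0788 0.0968] [-0.4 -0.   0.4 -0.5  0.7  0.4 -0.7  0.1]
in station [-0.0459 -0.0368] 0.18494044932760556
top 0.8 [[239.2, 182.6], [263.0, 184.8]] [[237.3, 167.8], [264.9, 170.7]]
top 0.85 [[239.0, 179.9], [263.0, 182.1]] [[237.3, 167.8], [264.9, 170.7]]
top 0.9 [[238.9, 177.0], [263.0, 179.3]] [[237.3, 167.8], [264.9, 170.7]]
top 0.95 [[238.9, 174.1], [263.0, 176.4]] [[237.3, 167.8], [264.9, 170.7]]
top 1.0 [[238.8, 171.2], [263.1, 173.4]] [[237.3, 167.8], [264.9, 170.7]]
top 1.05 [[238.8, 168.1], [263.2, 170.4]] [[237.3, 167.8], [264.9, 170.7]]
top 1.1 [[238.9, 165.0], [263.3, 167.3]] [[237.3, 167.8], [264.9, 170.7]]
top 1.15 [[239.0, 161.9], [263.4, 164.2]] [[237.3, 167.8], [264.9, 170.7]]
top 1.2 [[239.1, 158.7], [263.6, 161.0]] [[237.3, 167.8], [264.9, 170.7]]
top 1.25 [[239.3, 155.5], [263.8, 157.8]] [[237.3, 167.8], [264.9, 170.7]]
scene 0.8 [[411.0, 176.7], [383.5, 172.1]] [[381.4, 170.3], [412.9, 175.4]]
scene 0.85 [[410.8, 175.8], [383.1, 171.3]] [[381.4, 170.3], [412.9, 175.4]]
scene 0.9 [[410.5, 175.2], [382.6, 170.6]] [[381.4, 170.3], [412.9, 175.4]]
scene 0.95 [[410.3, 174.7], [382.1, 170.1]] [[381.4, 170.3], [412.9, 175.4]]
scene 1.0 [[410.0, 174.4], [381.6, 169.7]] [[381.4, 170.3], [412.9, 175.4]]
scene 1.05 [[409.6, 174.3], [381.0, 169.6]] [[381.4, 170.3], [412.9, 175.4]]
scene 1.1 [[409.2, 174.3], [380.4, 169.6]] [[381.4, 170.3], [412.9, 175.4]]
scene 1.15 [[408.8, 174.5], [379.7, 169.8]] [[381.4, 170.3], [412.9, 175.4]]
scene 1.2 [[408.3, 175.0], [379.0, 170.2]] [[381.4, 170.3], [412.9, 175.4]]
scene 1.25 [[407.8, 175.6], [378.3, 170.8]] [[381.4, 170.3], [412.9, 175.4]]
```

View pics/ov_t.png

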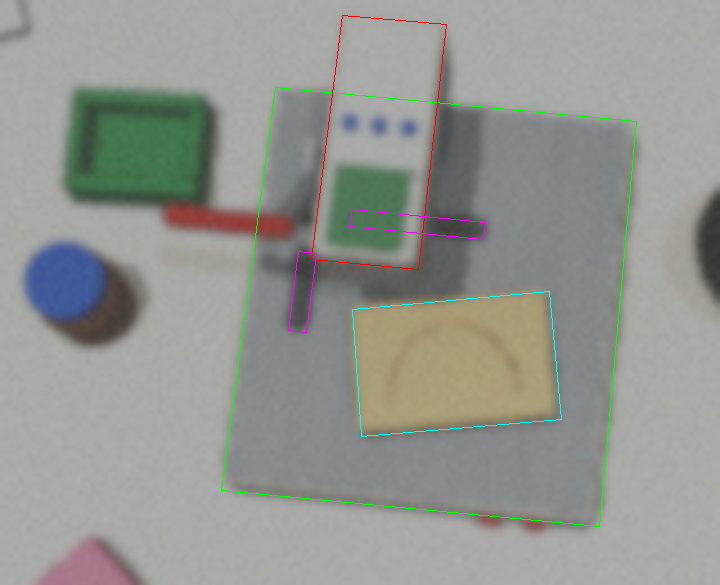

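View pics/ov_s.png

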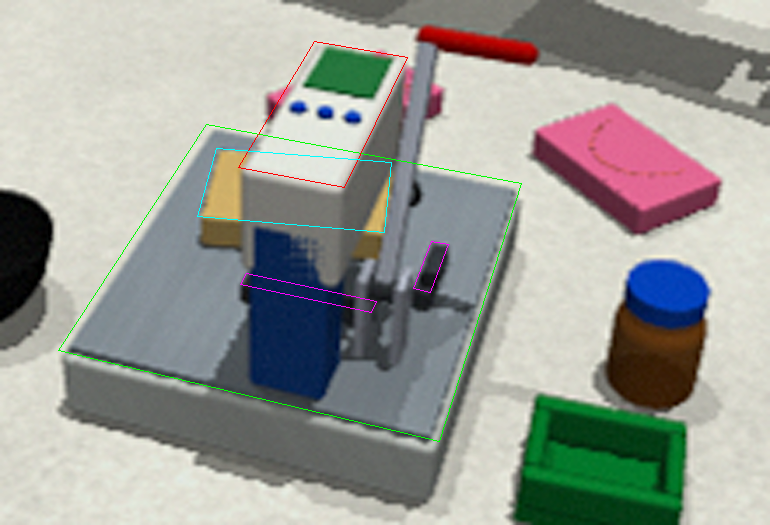

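```bash
cat >> h.py <<'E'
P0=np.array([.613,.1095,-.085])
def delta(s,st,z,yaw=0.):
    """deltas (mm, rad) to TCP station xy mm, world z mm, tool z at station yaw"""
    M=R.from_rotvec(s["tcp_rot"]).as_matrix()
    w=T(P0,[[st[0]/1e3,st[1]/1e3,z/1e3]])[0]
    d=M.T@(w-s["tcp_pos"])*1e3
    cur=np.arctan2(M[1,2],M[0,2]);t=-((P0[2]+yaw)-cur);t=(t+np.pi)%(2*np.pi)-np.pi
    return np.r_[d,t].round(3)
def where(s):
    c,q=np.cos(P0[2]),np.sin(P0[2]);d=s["tcp_pos"][:2]-P0[:2]
    M=R.from_rotvec(s["tcp_rot"]).as_matrix()
    return (np.array([c*d[0]+q*d[1],-q*d[0]+c*d[1],s["tcp_pos"][2]])*1e3).round(1),round(np.arctan2(M[1,2],M[0,2])-P0[2],4),M[:,1].round(3)
E
python3 -c "
from h import *;from bench import robot
s=robot.get_state();print(s['t'],where(s),delta(s,(-165,-30),390),delta(s,(-165,-30),250))"
```

```text
0.55 (array([-481.6,  375.6,  404.7]), np.float64(1.351), array([-0., -0., -1.])) [ 397.39    14.674 -326.822    1.351] [ 397.39   154.674 -326.819    1.351]
```

Emit:
servo_tool([
  [44,2,-36,0.15,1],
  [88,4,-72,0.3,1],
  [132,5,-109,0.45,1],
  [176,7,-145,0.6,1],
  [220,9,-181,0.75,1],
  [265,11,-218,0.9,1],
  [309,13,-254,1.05,1],
  [353,15,-290,1.2,1],
])

```text
t: 1.55
tcp_pos: [0.4154, 0.1403, 0.3899]
tcp_rot: [-1.237, 1.164, -1.164]
wrist_force: [0.9, 0.2, -0.7]
width: 1.0
```

```bash
python3 -c "
from h import *;from bench import robot
s=robot.get_state();print(s['t'],where(s),delta(s,(-165,-30),250),s['wrist_force'],s['joint_positions'])"
```

```text
1.55 (array([-199.5,   13.9,  389.9]), np.float64(0.146), array([ 0.001,  0.   , -1.   ])) [ 48.495 139.947  27.61    0.146] [ 0.88300397  0.22336476 -0.71822041] [2.42146542e-01 6.26784647e-02 1.83697831e+00 2.24917426e-05
 1.24108036e+00 1.81129286e-01]
```

Emit:
servo_tool([
  [20,40,9,0.08,1],
  [42,80,22,0.146,1],
  [48,120,27,0.146,1],
  [48,140,27,0.146,1],
  [48,140,27,0.146,1],
])

```text
t: 2.17
tcp_pos: [0.4447, 0.0959, 0.2487]
tcp_rot: [-1.172, 1.27, -1.267]
wrist_force: [-0.2, -0.1, 0.7]
width: 1.001
```

Run:
```python
from h import *;from bench import robot
s=robot.get_state();print(s['t'],where(s),delta(s,(-165,-30),250),s['wrist_force'])
for n in ("wrist","top","scene"):
    f=robot.grab_frame(n);cv2.imwrite(f"pics/{n}1.png",f["frame"][:,:,::-1])
    if n=="wrist":print(f["eye"],f["rotation"])
    a=f["frame"][120:270,220:360] if n=="top" else f["frame"][160:310,260:480]
    if n!="wrist": cv2.imwrite(f"pics/{n}1z.png",cv2.resize(a[:,:,::-1],None,fx=3.5,fy=3.5,interpolation=cv2.INTER_CUBIC))
```

```text
2.175 (array([-166.5,  -27.9,  248.7]), np.float64(0.0048), array([-0.003, -0.   , -1.   ])) [ 2.123 -1.277  1.522  0.005] [-0.20203903 -0.127854    0.68882703]
[0.45030191 0.166962   0.21930718] [-0.28533433  0.01264573 -0.07920549]
```

View pics/wrist1.png

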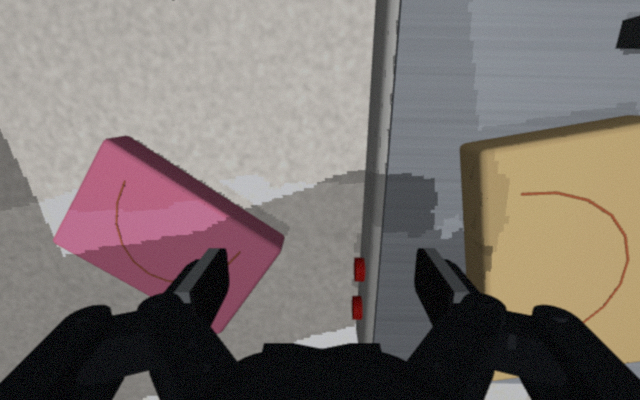

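View pics/scene1z.png

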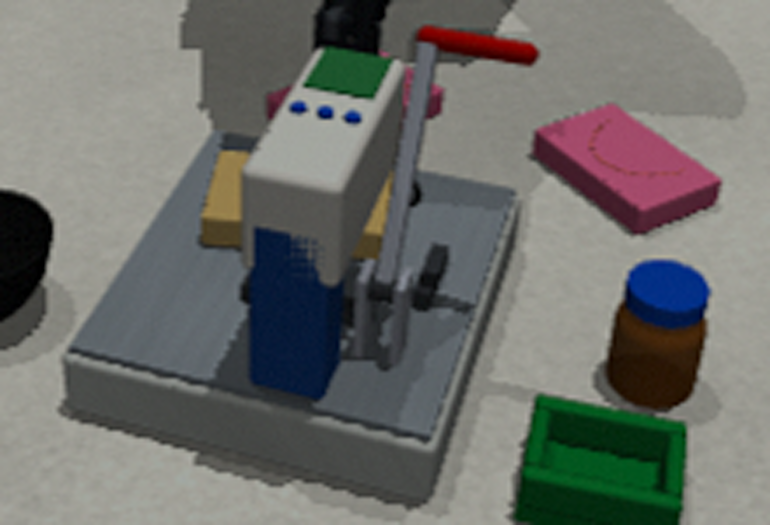

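View pics/top1z.png

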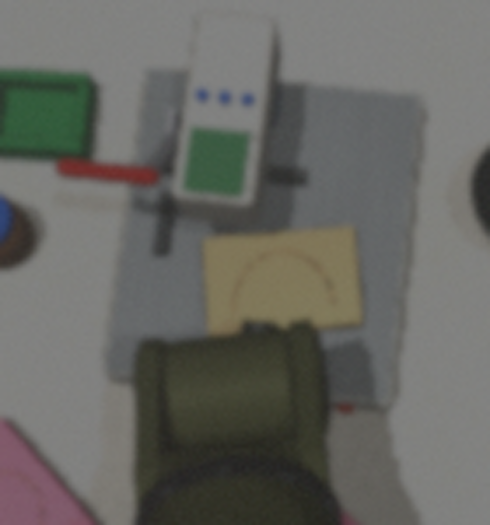

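Run:
```python
from h import *;from bench import robot
s=robot.get_state();f=robot.grab_frame("wrist")
M=R.from_rotvec(s["tcp_rot"]).as_matrix()
for d in (147,160,173):
  for z in (-57,-42.5,42.5,57):
    print(d,z,[proj(f,s["tcp_pos"]+M@(np.array([x,d,z])/1e3)).round(0).tolist() for x in (-11,11)])
```

```text
147 -57 [[182.0, 256.0], [189.0, 302.0]]
147 -42.5 [[218.0, 256.0], [222.0, 302.0]]
147 42.5 [[424.0, 256.0], [420.0, 302.0]]
147 57 [[459.0, 256.0], [453.0, 302.0]]
160 -57 [[194.0, 242.0], [200.0, 285.0]]
160 -42.5 [[227.0, 242.0], [231.0, 285.0]]
160 42.5 [[415.0, 242.0], [411.0, 285.0]]
160 57 [[447.0, 242.0], [442.0, 285.0]]
173 -57 [[205.0, 231.0], [209.0, 271.0]]
173 -42.5 [[234.0, 231.0], [238.0, 271.0]]
173 42.5 [[408.0, 231.0], [404.0, 271.0]]
173 57 [[437.0, 231.0], [433.0, 271.0]]
```

Emit:
servo_tool([
  [1,12,1,0.005,1],
  [1,24,1,0.005,1],
  [1,24,1,0.005,1],
])

```text
t: 2.75
tcp_pos: [0.4455, 0.0949, 0.2246]
tcp_rot: [-1.17, 1.273, -1.271]
wrist_force: [-0.4, 0.1, 0.5]
width: 1.0
```

Run:
```python
from h import *;from bench import robot
s=robot.get_state();print(s['t'],where(s),delta(s,(-105,-30),224),s['wrist_force'])
f=robot.grab_frame("wrist");cv2.imwrite(f"pics/wrist2.png",f["frame"][:,:,::-1])
```

```text
2.75 (array([-165.6,  -28.8,  224.6]), np.float64(0.0001), array([-0.002, -0.   , -1.   ])) [ 1.192  0.43  60.648  0.   ] [-0.38172783  0.14483488  0.47584953]
```

View pics/wrist2.png

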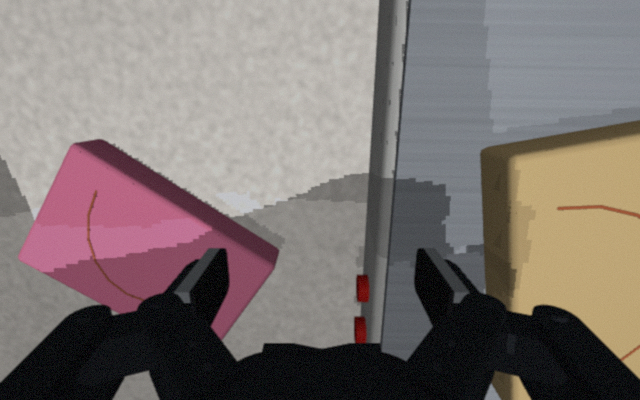

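Emit:
servo_tool([
  [0,0,8,0,1],
  [0,0,15,0,1],
  [0,0,22,0,1],
  [0,0,29,0,1],
  [0,0,35,0,1],
  [0,0,41,0,1],
  [0,0,46,0,1],
  [0,0,46,0,1],
])

```text
t: 3.8
tcp_pos: [0.4919, 0.0909, 0.2256]
tcp_rot: [-1.167, 1.271, -1.272]
wrist_force: [0.5, -0.1, 0.3]
width: 0.998
```

```bash
cat > look.py <<'E'
from h import *;from bench import robot
import sys
k=sys.argv[1]
s=robot.get_state();print(s['t'],where(s),s['wrist_force'].round(1))
a={}
for n,c in (("wrist",None),("top",(120,250,200,360)),("scene",(160,310,260,480))):
    if n not in sys.argv[2].split(","): continue
    f=robot.grab_frame(n);im=f["frame"][:,:,::-1]
    if c: im=cv2.resize(np.ascontiguousarray(im[c[0]:c[1],c[2]:c[3]]),None,fx=3.5,fy=3.5,interpolation=cv2.INTER_CUBIC);im=cv2.convertScaleAbs(im,alpha=1.4)
    cv2.imwrite(f"pics/{n}{k}.png",im)
E
python3 look.py 3 wrist,top,scene
```

```text
3.8 (array([-119. ,  -28.8,  225.6]), np.float64(-0.0001), array([ 0.001, -0.   , -1.   ])) [ 0.5 -0.1  0.3]
```

View pics/wrist3.png

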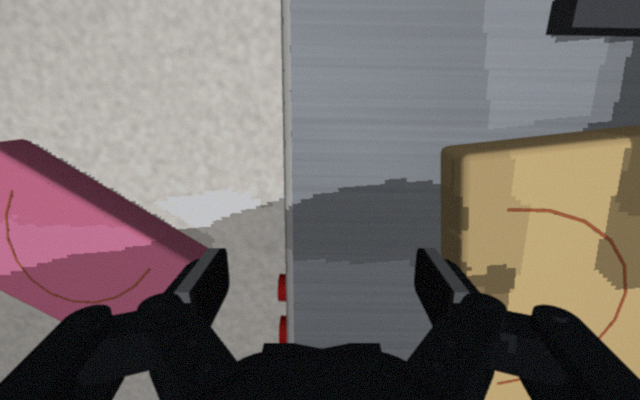

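View pics/top3.png

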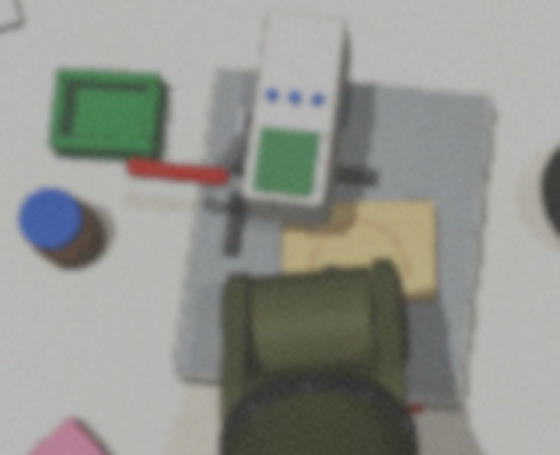

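View pics/scene3.png

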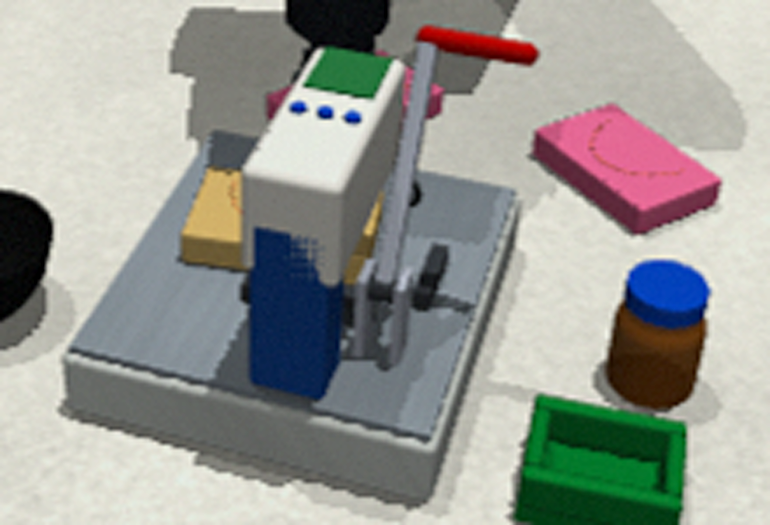

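Emit:
servo_tool([
  [0,1,6,0,1],
  [0,1,11,0,1],
  [0,1,15,0,1],
  [0,1,18,0,1],
  [0,1,18,0,1],
])

```text
t: 4.58
tcp_pos: [0.5098, 0.0894, 0.2247]
tcp_rot: [-1.167, 1.271, -1.272]
wrist_force: [0.0, -0.1, 0.2]
width: 1.005
```

```bash
python3 look.py 4 wrist,top,scene
```

```text
4.575 (array([-101.1,  -28.8,  224.7]), np.float64(-0.0001), array([ 0.001, -0.   , -1.   ])) [ 0.  -0.1  0.2]
```

View pics/wrist4.png

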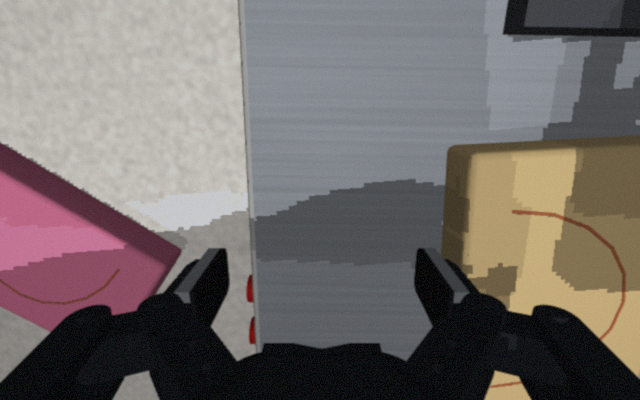

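View pics/top4.png

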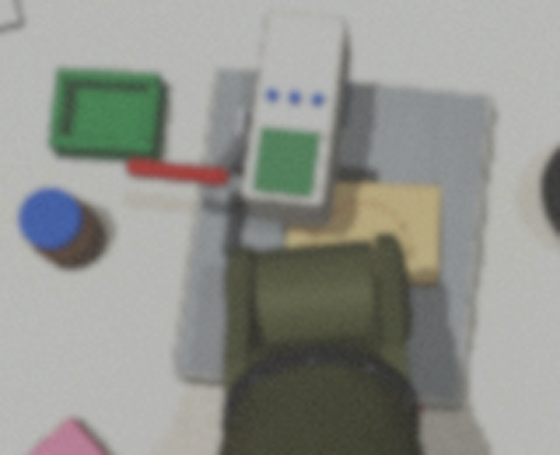

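View pics/scene4.png

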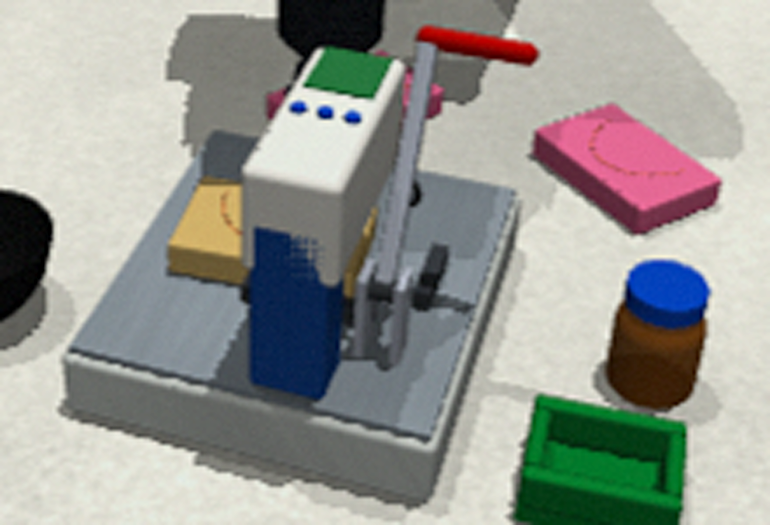

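Emit:
servo_tool([
  [0,0,2,0,1],
  [0,0,4,0,1],
  [0,0,6,0,1],
  [0,0,6,0,1],
])

```text
t: 5.22
tcp_pos: [0.5145, 0.0892, 0.2247]
tcp_rot: [-1.172, 1.275, -1.269]
wrist_force: [-23.1, 1.8, 15.9]
width: 0.998
```

```bash
python3 look.py 5 wrist,top,scene
```

```text
5.225 (array([-96.4, -28.6, 224.7]), np.float64(0.0004), array([-0.005, -0.   , -1.   ])) [-23.1   1.8  15.9]
```

View pics/top5.png

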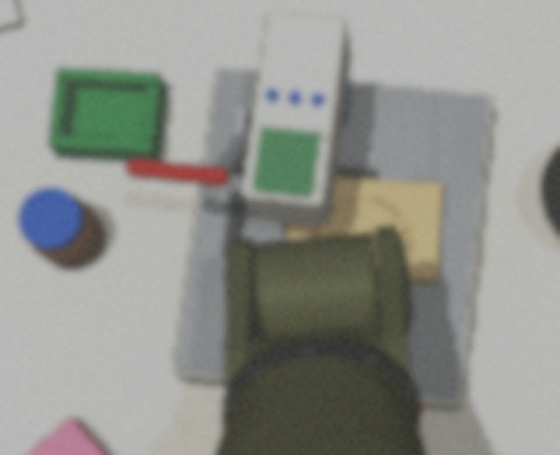

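View pics/scene5.png

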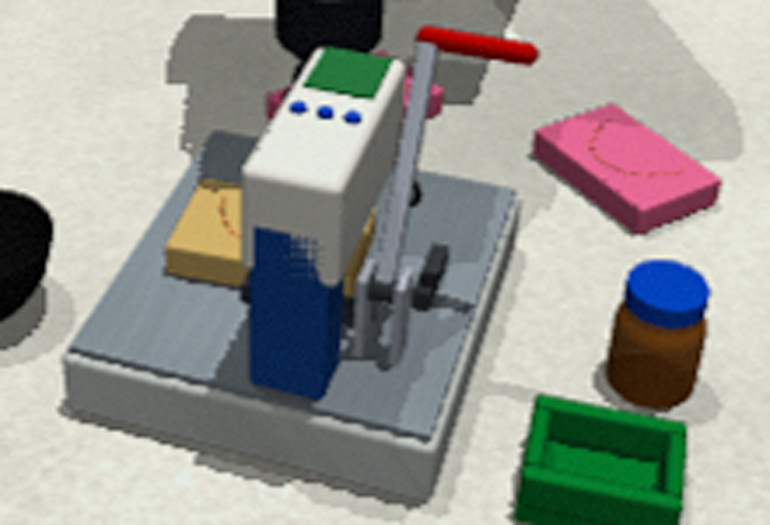

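Run:
```python
from h import *;from bench import robot
f=robot.grab_frame("top")
def st(w):
    c,q=np.cos(P0[2]),np.sin(P0[2]);d=w[:2]-P0[:2];return (np.array([c*d[0]+q*d[1],-q*d[0]+c*d[1]])*1e3).round(1)
for u,v in [(441,182),(437,280)]: print(st(onz(f,u/3.5+200,v/3.5+120,.081)))
for r in robot.trace("top","bowl")[:2]:
    c,_=cv2.findContours(r["pixels"].astype(np.uint8),0,2);c=max(c,key=cv2.contourArea).reshape(-1,2)
    print(r["confidence"],st(onz(f,c[:,0].min(),r["centre"][1],.065)),st(onz(f,c[:,0].max(),r["centre"][1],.065)),st(onz(f,*r["centre"],.05)))
```

```text
[  47.1 -100.2]
[ -37.9 -104.6]
0.82 [  49.1 -185.1] [  58.6 -287.4] [  57.8 -234.8]
```

Emit:
servo_tool([
  [0,0,-10,0,1],
  [0,0,-30,0,0.8],
  [20,-20,-50,-0.15,0.6],
  [50,-50,-55,-0.32,0.4],
  [70,-80,-55,-0.5,0.4],
  [85,-90,-50,-0.68,0.4],
  [92,-90,-40,-0.86,0.4],
  [92,-90,-20,-1.04,0.4],
])

```text
t: 6.48
tcp_pos: [0.4879, -0.0016, 0.3151]
tcp_rot: [-1.517, 0.477, -0.479]
wrist_force: [-0.1, 0.4, -0.3]
width: 0.399
```

Run:
```python
from h import *;from bench import robot
s=robot.get_state();print(s['t'],where(s),s['wrist_force'].round(1),s['width'],delta(s,(-5,-140),300,np.pi/2),delta(s,(-60,-120),300,np.pi/2))
```

```text
6.475 (array([-115.2, -121.3,  315.1]), np.float64(1.045), array([ 0.001, -0.   , -1.   ])) [-0.1  0.4 -0.3] 0.3994906563906332 [104.671  15.195  39.136  -0.526] [47.062 15.124 28.833 -0.526]
```

Emit:
servo_tool([
  [30,5,3,-0.15,0.4],
  [60,10,10,-0.3,0.4],
  [90,20,20,-0.45,0.4],
  [104,40,30,-0.526,0.4],
  [104,60,31,-0.526,0.4],
  [104,74,31,-0.526,0.4],
  [104,74,31,-0.526,0.4],
])

```text
t: 7.35
tcp_pos: [0.5903, -0.0358, 0.2399]
tcp_rot: [-1.57, 0.072, -0.07]
wrist_force: [0.9, 0.0, 0.5]
width: 0.399
```

```bash
python3 look.py 6 wrist,top,scene
```

```text
7.35 (array([ -10.2, -146.7,  239.9]), np.float64(1.5658), array([-0.001,  0.   , -1.   ])) [0.9 0.  0.5]
```

View pics/wrist6.png

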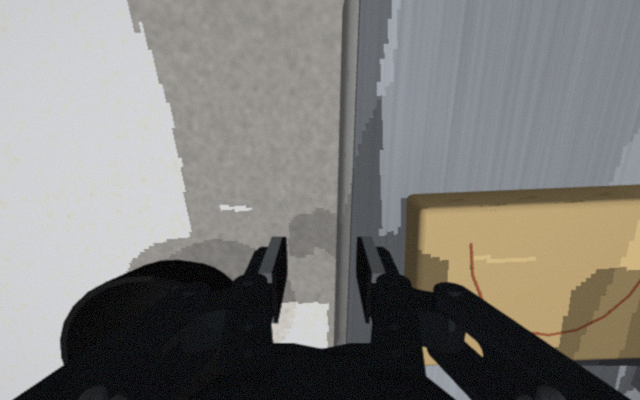

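View pics/top6.png

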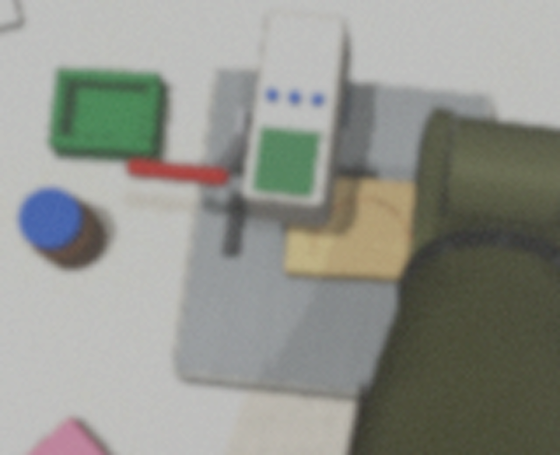

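View pics/scene6.png

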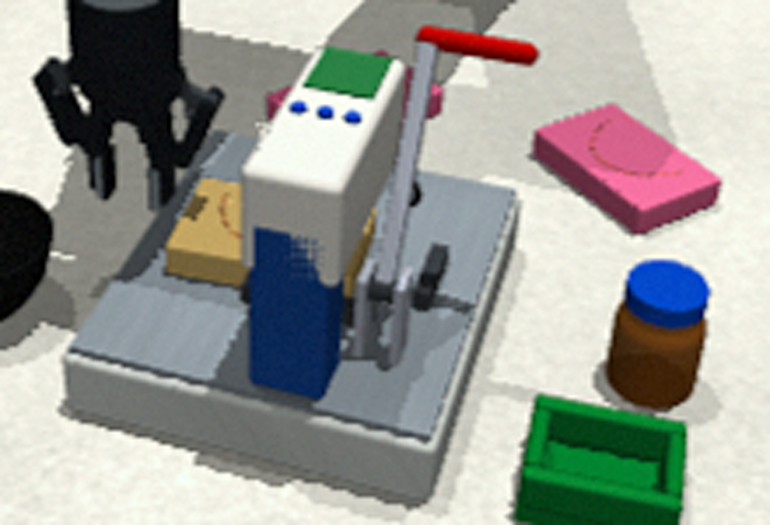

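Emit:
servo_tool([
  [-5,-40,0,0,0.4],
  [-15,-80,0,0.16,0.6],
  [-30,-80,0,0.34,0.8],
  [-42,-80,3,0.52,1],
  [-52,-80,6,0.7,1],
  [-52,-80,10,0.88,1],
  [-52,-80,12,1.06,1],
  [-52,-80,12,1.24,1],
])

```text
t: 8.5
tcp_pos: [0.5398, -0.019, 0.3217]
tcp_rot: [-1.31, 1.033, -1.035]
wrist_force: [-0.8, -1.0, 0.8]
width: 1.0
```

Run:
```python
from h import *;from bench import robot
s=robot.get_state();print(s['t'],where(s),s['wrist_force'].round(1),s['width'],delta(s,(-62,-136),225,0))
```

```text
8.5 (array([ -62. , -134.3,  321.7]), np.float64(0.3202), array([ 0.002, -0.   , -1.   ])) [-0.8 -1.   0.8] 1.0002052237806414 [ 1.565 96.701 -0.689  0.32 ]
```

Emit:
servo_tool([
  [1,20,0,0.17,1],
  [1,45,0,0.32,1],
  [1,75,0,0.32,1],
  [1,96,0,0.32,1],
  [1,96,0,0.32,1],
])

```text
t: 9.12
tcp_pos: [0.5399, -0.0202, 0.2243]
tcp_rot: [-1.172, 1.268, -1.267]
wrist_force: [1.1, 0.9, -0.0]
width: 1.0
```

```bash
python3 look.py 7 wrist,top,scene
```

```text
9.125 (array([ -61.8, -135.4,  224.3]), np.float64(0.006), array([-0.001,  0.   , -1.   ])) [ 1.1  0.9 -0. ]
```

View pics/wrist7.png

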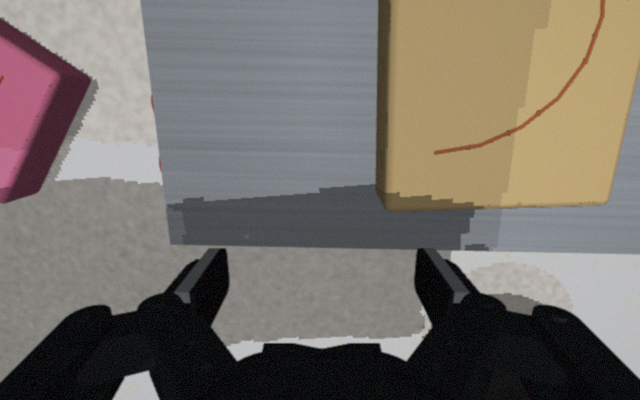

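View pics/top7.png

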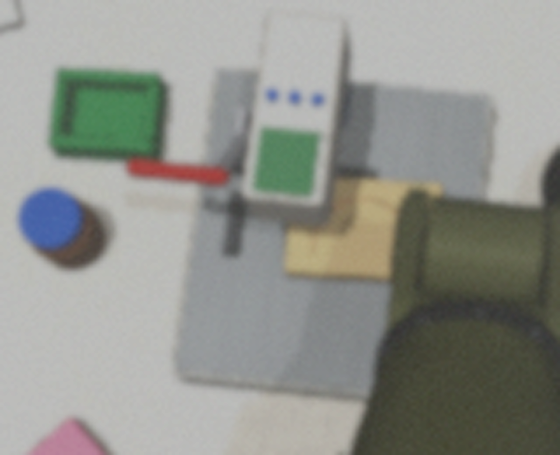

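View pics/scene7.png

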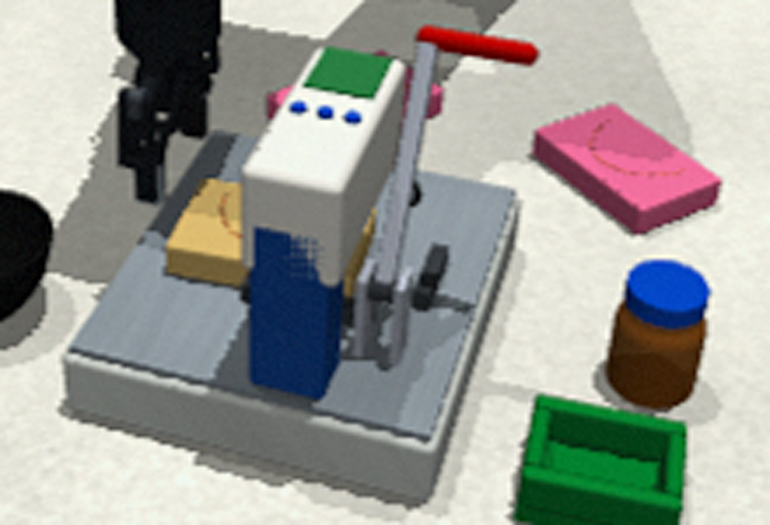

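Emit:
servo_tool([
  [-8,0,6,0,1],
  [-16,0,6,0,1],
  [-23,0,6,0,1],
  [-30,0,6,0,1],
  [-36,0,6,0,1],
  [-42,0,6,0,1],
  [-47,0,6,0,1],
  [-47,0,6,0,1],
])

```text
t: 10.28
tcp_pos: [0.5497, 0.0267, 0.2246]
tcp_rot: [-1.171, 1.267, -1.267]
wrist_force: [0.6, 0.2, -0.7]
width: 0.999
```

```bash
python3 look.py 8 wrist,top,scene
```

```text
10.275 (array([-56. , -87.9, 224.6]), np.float64(0.0065), array([-0.,  0., -1.])) [ 0.6  0.2 -0.7]
```

View pics/wrist8.png

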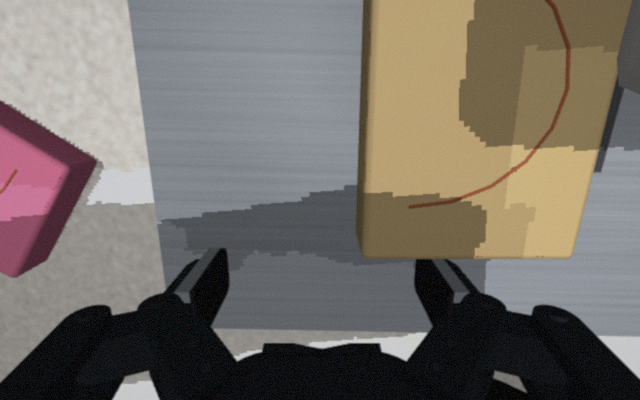

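View pics/top8.png

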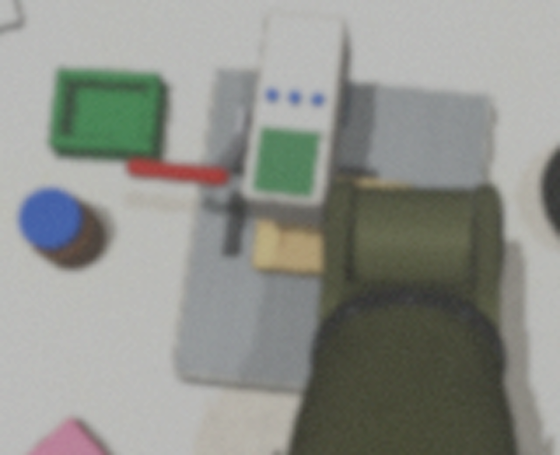

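View pics/scene8.png

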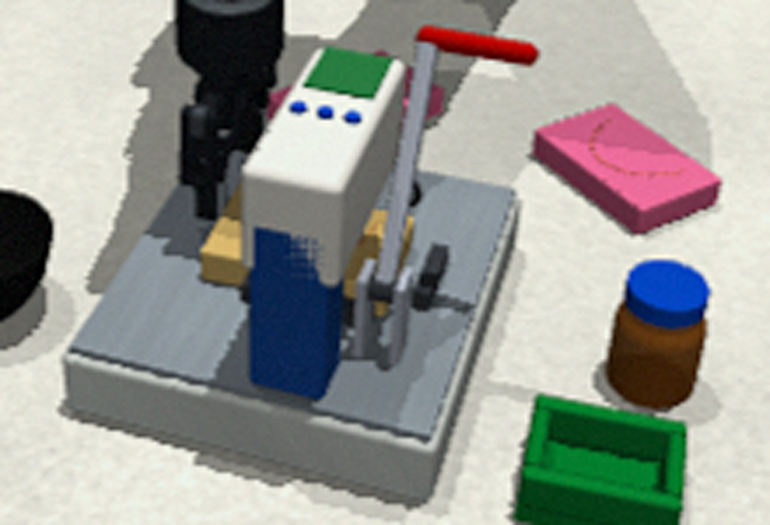

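Emit:
servo_tool([
  [-3,0,0,0,1],
  [-6,0,0,0,1],
  [-8,0,0,0,1],
  [-8,0,0,0,1],
])

```text
t: 10.92
tcp_pos: [0.5503, 0.0341, 0.2247]
tcp_rot: [-1.171, 1.268, -1.267]
wrist_force: [-2.0, -4.0, 0.6]
width: 1.003
```

```bash
python3 look.py 9 wrist,top,scene
```

```text
10.925 (array([-56.1, -80.4, 224.7]), np.float64(0.0057), array([-0.001, -0.   , -1.   ])) [-2.  -4.   0.6]
```

View pics/wrist9.png

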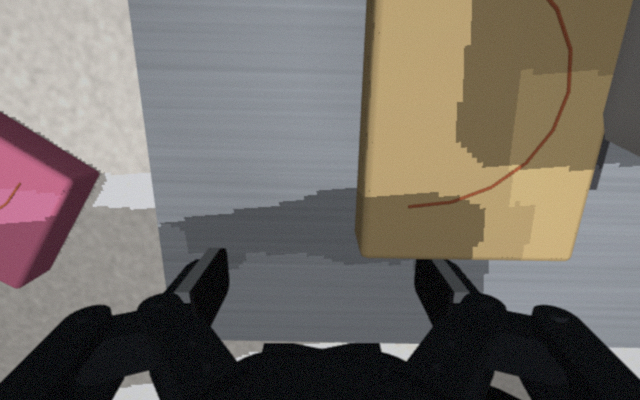

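View pics/top9.png

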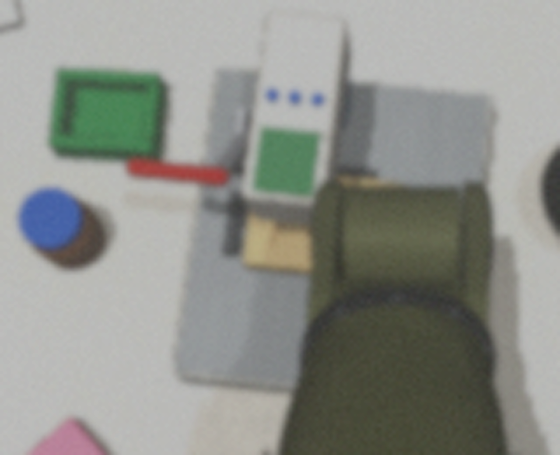

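View pics/scene9.png

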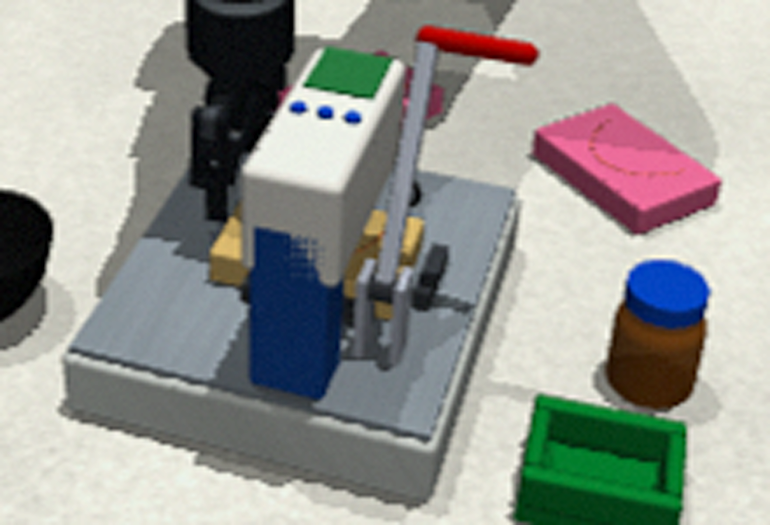

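Emit:
servo_tool([
  [-1.5,0,0,0,1],
  [-3,0,0,0,1],
  [-3,0,0,0,1],
])

```text
t: 11.45
tcp_pos: [0.5506, 0.037, 0.2246]
tcp_rot: [-1.171, 1.268, -1.267]
wrist_force: [-3.9, -4.5, 0.7]
width: 1.0
```

Emit:
servo_tool([
  [-1.5,0,0,0,1],
  [-3,0,0,0,1],
  [-3,0,0,0,1],
])

```text
t: 11.82
tcp_pos: [0.5509, 0.0401, 0.2246]
tcp_rot: [-1.171, 1.267, -1.267]
wrist_force: [-3.0, -4.0, 1.3]
width: 0.995
```

```bash
python3 look.py 10 wrist,top,scene
```

```text
11.825 (array([-56. , -74.4, 224.6]), np.float64(0.0058), array([-0., -0., -1.])) [-3.  -4.   1.3]
```

View pics/wrist10.png

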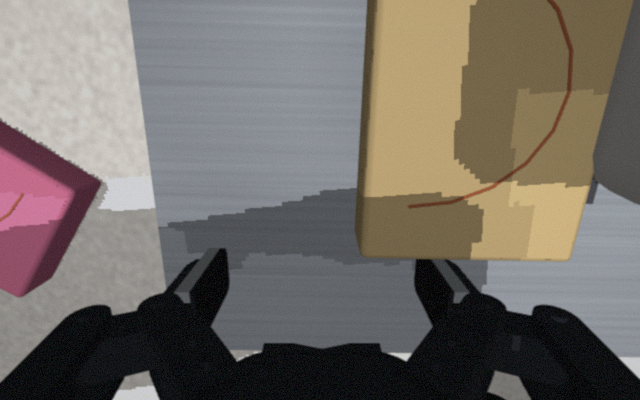

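View pics/scene10.png

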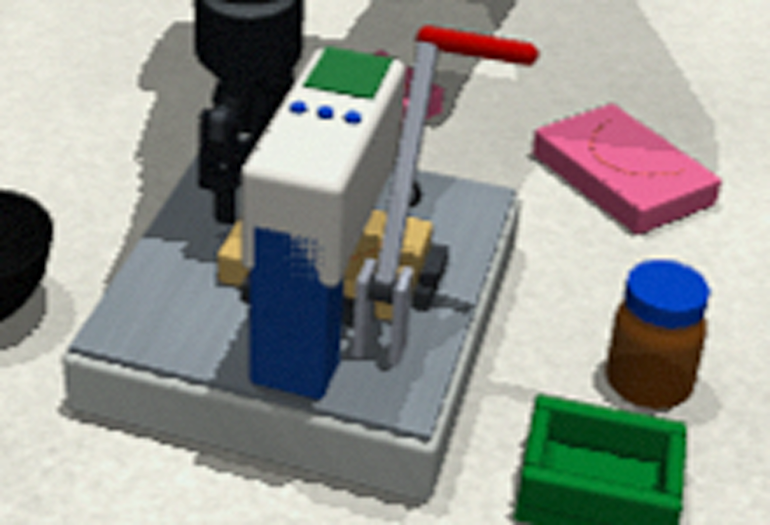

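Emit:
servo_tool([
  [-1,0,0,0,1],
  [-2,0,0,0,1],
  [-2,0,0,0,1],
])

```text
t: 12.35
tcp_pos: [0.551, 0.042, 0.2247]
tcp_rot: [-1.171, 1.267, -1.267]
wrist_force: [-2.3, -4.3, 1.9]
width: 1.005
```

Emit:
servo_tool([
  [-1,0,0,0,1],
  [-2,0,0,0,1],
  [-2,0,0,0,1],
])

```text
t: 12.72
tcp_pos: [0.5511, 0.0426, 0.2246]
tcp_rot: [-1.172, 1.268, -1.27]
wrist_force: [-6.2, -20.6, 4.2]
width: 0.999
```

```bash
python3 look.py 11 wrist,top,scene
```

```text
12.725 (array([-56. , -71.9, 224.6]), np.float64(0.0042), array([-0.001, -0.002, -1.   ])) [ -6.2 -20.6   4.2]
```

View pics/top11.png

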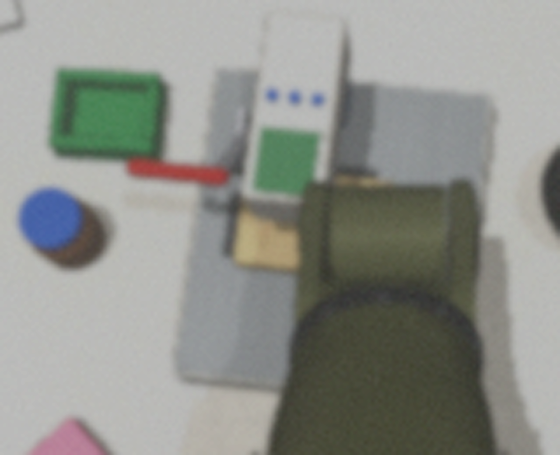

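View pics/scene11.png

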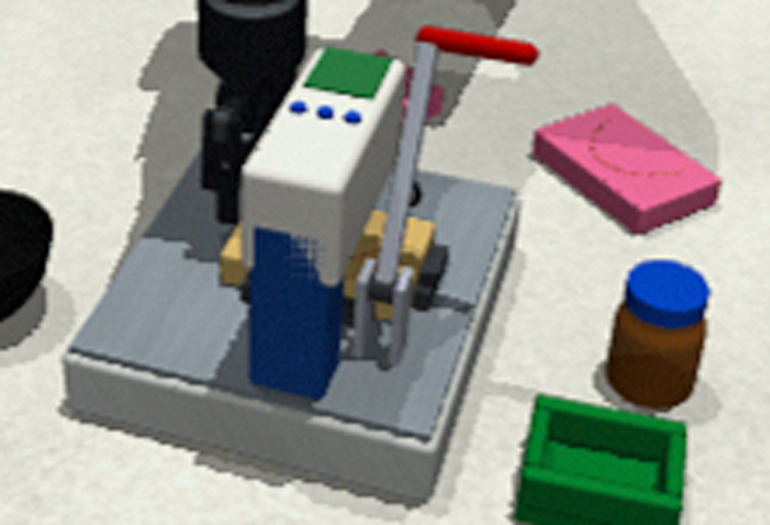

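Emit:
servo_tool([
  [10,0,0,0,1],
  [26,0,-4,0,1],
  [30,0,-40,0,1],
  [30,0,-75,0,1],
  [20,0,-90,0,1],
  [-10,0,-90,0,1],
  [-45,0,-80,0,1],
  [-65,0,-70,0,1],
])

```text
t: 13.88
tcp_pos: [0.4872, 0.1162, 0.225]
tcp_rot: [-1.17, 1.266, -1.266]
wrist_force: [-0.2, 0.4, 0.4]
width: 0.999
```

```bash
python3 look.py 12 wrist,top,scene
```

```text
13.875 (array([-125.9,   -4. ,  225. ]), np.float64(0.0072), array([ 0.001,  0.   , -1.   ])) [-0.2  0.4  0.4]
```

View pics/wrist12.png

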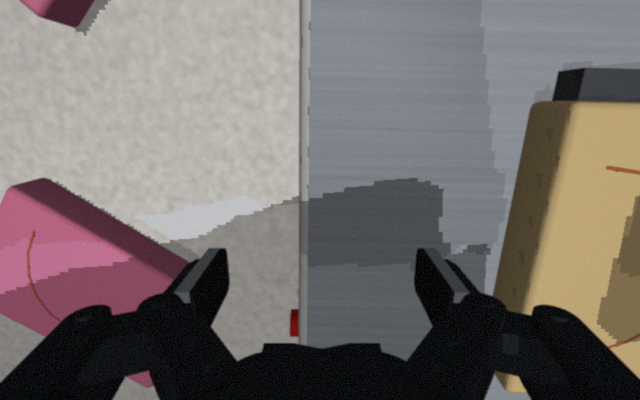

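View pics/top12.png

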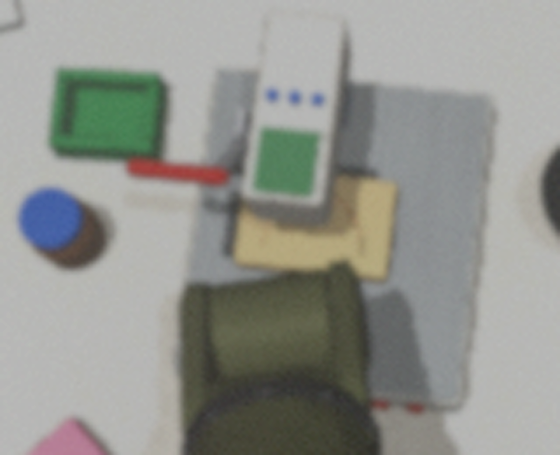

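View pics/scene12.png

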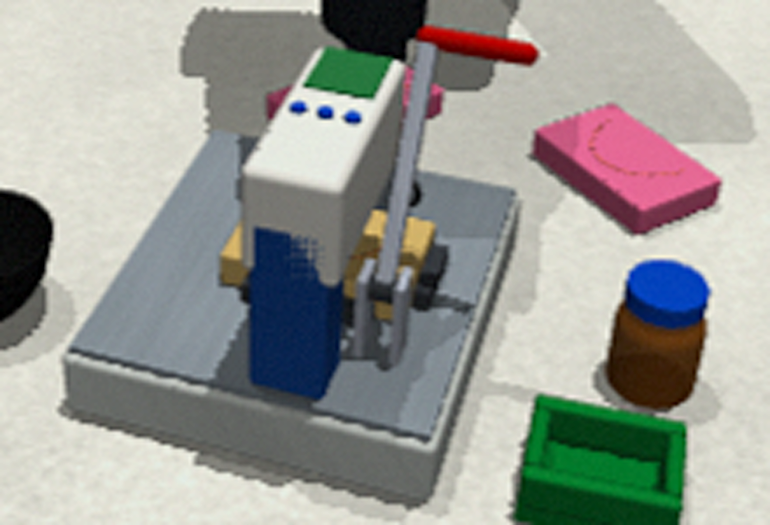

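Emit:
servo_tool([
  [6,0,8,0,1],
  [6,0,16,0,1],
  [6,0,22,0,1],
  [6,0,26,0,1],
  [6,0,28,0,1],
  [6,0,28,0,1],
])

```text
t: 14.78
tcp_pos: [0.514, 0.1063, 0.2246]
tcp_rot: [-1.171, 1.267, -1.267]
wrist_force: [0.1, 1.0, 0.0]
width: 0.997
```

Emit:
servo_tool([
  [0,0,1,0,1],
  [0,0,2,0,1],
  [0,0,2,0,1],
])

```text
t: 15.15
tcp_pos: [0.5159, 0.1062, 0.2247]
tcp_rot: [-1.171, 1.268, -1.267]
wrist_force: [-3.7, 0.5, 1.3]
width: 0.999
```

```bash
python3 look.py 13 wrist,top,scene
```

```text
15.15 (array([-96.5, -11.5, 224.7]), np.float64(0.0061), array([-0.001, -0.   , -1.   ])) [-3.7  0.5  1.3]
```

View pics/wrist13.png

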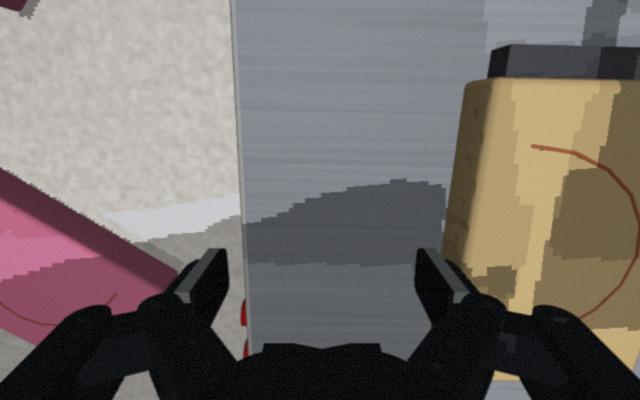

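Emit:
servo_tool([
  [0,0,1,0,1],
  [0,0,2,0,1],
  [0,0,2,0,1],
])

```text
t: 15.68
tcp_pos: [0.5168, 0.1062, 0.2247]
tcp_rot: [-1.175, 1.27, -1.265]
wrist_force: [-25.0, 0.9, 16.2]
width: 0.995
```

Emit:
servo_tool([
  [0,0,-8,0,1],
  [0,0,-30,0,1],
  [-30,-30,-70,0,1],
  [-70,-70,-110,0,1],
  [-110,-110,-130,0,1],
  [-130,-120,-130,0,1],
])

```text
t: 16.42
tcp_pos: [0.3976, 0.2475, 0.3475]
tcp_rot: [-1.167, 1.264, -1.266]
wrist_force: [0.1, -1.0, -0.4]
width: 1.0
```

```bash
python3 look.py 14 wrist,top,scene
```

```text
16.425 (array([-226.3,  119.2,  347.5]), np.float64(0.0077), array([ 0.004,  0.002, -1.   ])) [ 0.1 -1.  -0.4]
```

View pics/wrist14.png

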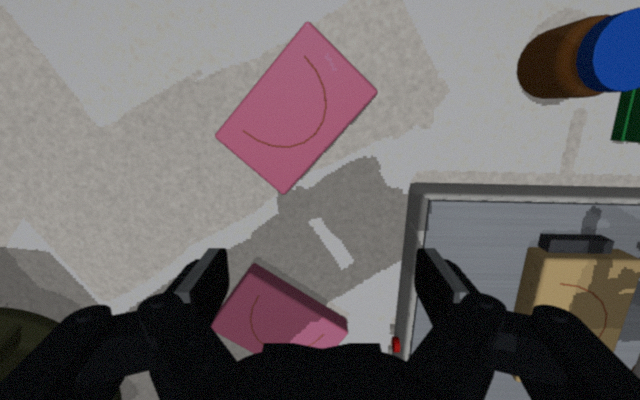

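View pics/top14.png

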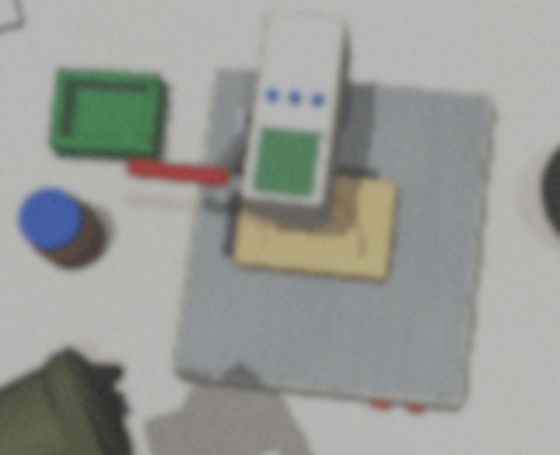

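View pics/scene14.png

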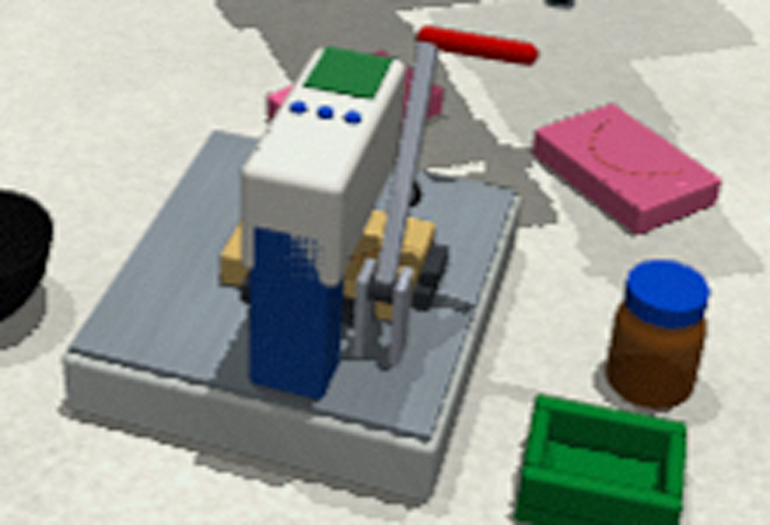

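Emit:
servo_tool([
  [40,0,20,0,1],
  [85,0,40,0,1],
  [130,0,60,0,1],
  [175,0,90,0,1],
  [215,30,130,0,1],
  [230,70,165,0.007,1],
  [230,110,168,0.007,1],
  [230,122,168,0.007,1],
])

```text
t: 17.58
tcp_pos: [0.5471, 0.0021, 0.2195]
tcp_rot: [-1.17, 1.277, -1.271]
wrist_force: [0.4, 0.6, -0.5]
width: 1.002
```

Run:
```python
from h import *;from bench import robot
s=robot.get_state();print(s['t'],where(s),s['wrist_force'].round(1),delta(s,(-56,-72),225,0))
```

```text
17.575 (array([ -56.5, -112.6,  219.5]), np.float64(-0.0025), array([-0.005,  0.   , -1.   ])) [ 0.4  0.6 -0.5] [-4.0593e+01 -5.4950e+00  3.9300e-01 -3.0000e-03]
```

Emit:
servo_tool([
  [-10,-5,0,0,1],
  [-20,-5,0,0,1],
  [-29,-5,0,0,1],
  [-35,-5,0,0,1],
  [-38,-5,0,0,1],
  [-39.5,-5,0,0,1],
  [-39.5,-5,0,0,1],
])

```text
t: 18.45
tcp_pos: [0.5514, 0.0423, 0.2278]
tcp_rot: [-1.167, 1.272, -1.273]
wrist_force: [-2.1, -2.4, 3.0]
width: 1.001
```

Emit:
servo_tool([
  [-0.7,0,0,0,1],
  [-1.4,0,0,0,1],
  [-1.4,0,0,0,1],
])

```text
t: 18.82
tcp_pos: [0.5515, 0.0427, 0.2278]
tcp_rot: [-1.168, 1.273, -1.275]
wrist_force: [-3.7, -13.9, 3.9]
width: 1.0
```

Emit:
servo_tool([
  [8,0,0,0,1],
  [25,-20,-5,0,1],
  [30,-70,-10,0,1],
  [20,-125,-10,0,0.8],
  [-10,-175,-5,0,0.6],
  [-50,-212,5,0,0.5],
  [-100,-215,20,0,0.5],
  [-150,-215,35,0,0.5],
])

```text
t: 19.82
tcp_pos: [0.5996, 0.1918, 0.4434]
tcp_rot: [-1.166, 1.272, -1.272]
wrist_force: [0.1, -0.3, -0.2]
width: 0.499
```

```bash
python3 look.py 15 top,scene
python3 - <<'E'
from h import *;from bench import robot
s=robot.get_state();print(s['width'],delta(s,(-10,97),440,0))
E
```

```text
19.825 (array([-20.4,  80.9, 443.4]), np.float64(-0.0011), array([ 0.001,  0.001, -1.   ])) [ 0.1 -0.3 -0.2]
0.4980133050195186 [-1.3645e+01  1.5350e+00  1.0389e+01  3.0000e-03]
```

View pics/scene15.png

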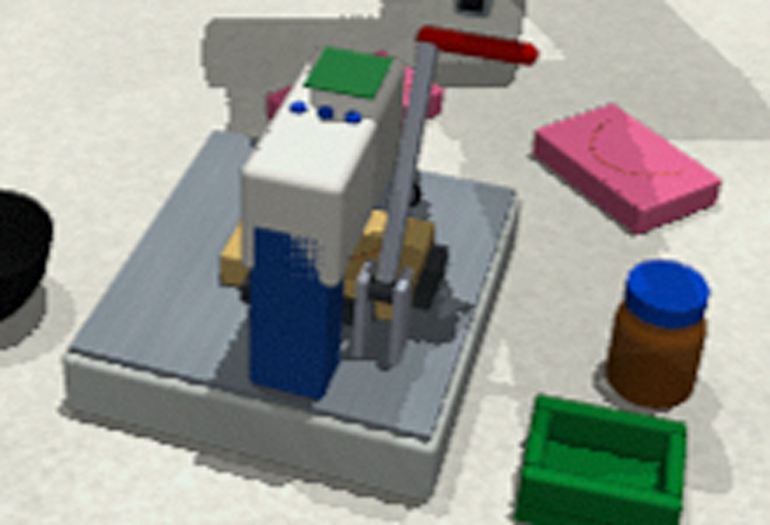

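Emit:
servo_tool([
  [-14,2,11,0,0.6],
  [-14,2,11,0,0.6],
  [-14,2,11,0,0.6],
])

```text
t: 20.3
tcp_pos: [0.6112, 0.2028, 0.4406]
tcp_rot: [-1.167, 1.273, -1.272]
wrist_force: [-1.1, -0.2, 0.5]
width: 0.598
```

```bash
python3 look.py 16 wrist,scene;  python3 - <<'E'
from h import *;from bench import robot
f=robot.grab_frame("wrist")
for a in (.95,1.05,1.15): print(a,proj(f,T(P0,[[.07-.16*np.cos(a),y,.105+.16*np.sin(a)] for y in (.116,.054)])).round(0).tolist())
E
```

```text
20.3 (array([ -9.7,  92.8, 440.6]), np.float64(-0.0013), array([-0., -0., -1.])) [-1.1 -0.2  0.5]
0.95 [[298.0, 190.0], [300.0, 284.0]]
1.05 [[321.0, 194.0], [321.0, 292.0]]
1.15 [[348.0, 197.0], [345.0, 299.0]]
```

View pics/wrist16.png

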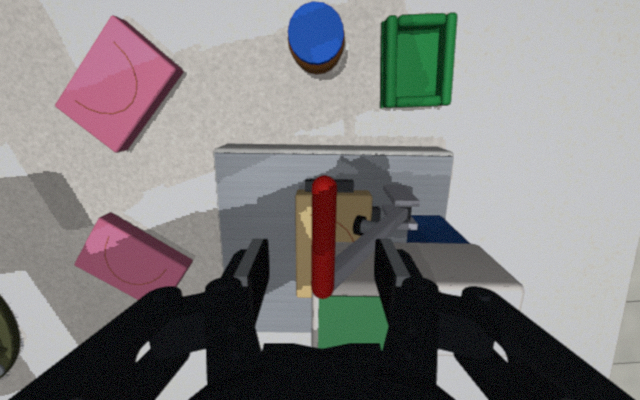

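View pics/scene16.png

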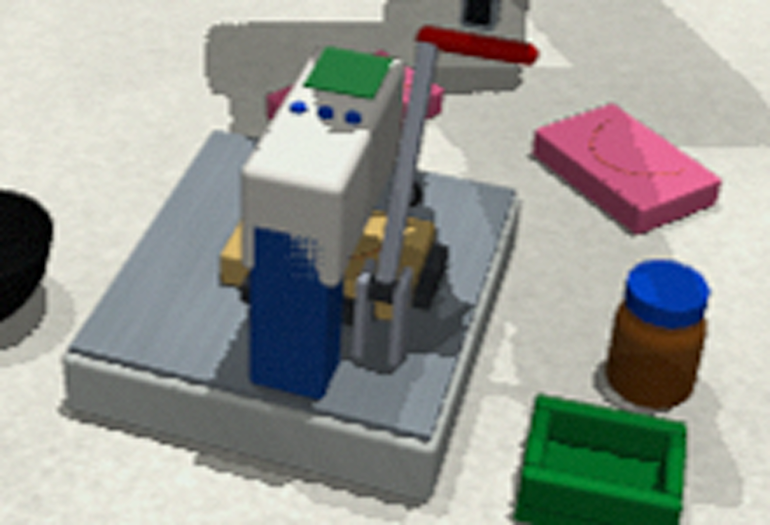

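Emit:
servo_tool([
  [-4,15,0,0,0.6],
  [-4,32,0,0,0.6],
  [-4,46,0,0,0.6],
  [-4,46,0,0,0.5],
  [-4,46,0,0,0.4],
  [-4,46,0,0,0.35],
])

```text
t: 21.2
tcp_pos: [0.6118, 0.2075, 0.3954]
tcp_rot: [-1.166, 1.272, -1.273]
wrist_force: [-0.5, -0.2, 0.3]
width: 0.352
```

```bash
python3 look.py 17 wrist,scene
```

```text
21.2 (array([ -9.5,  97.5, 395.4]), np.float64(-0.001), array([ 0.001,  0.   , -1.   ])) [-0.5 -0.2  0.3]
```

View pics/wrist17.png

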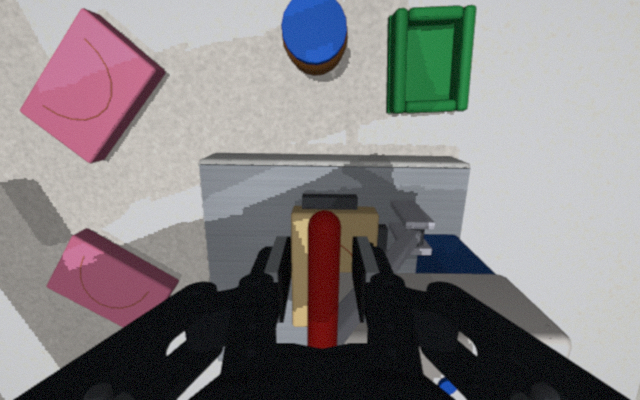

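View pics/scene17.png

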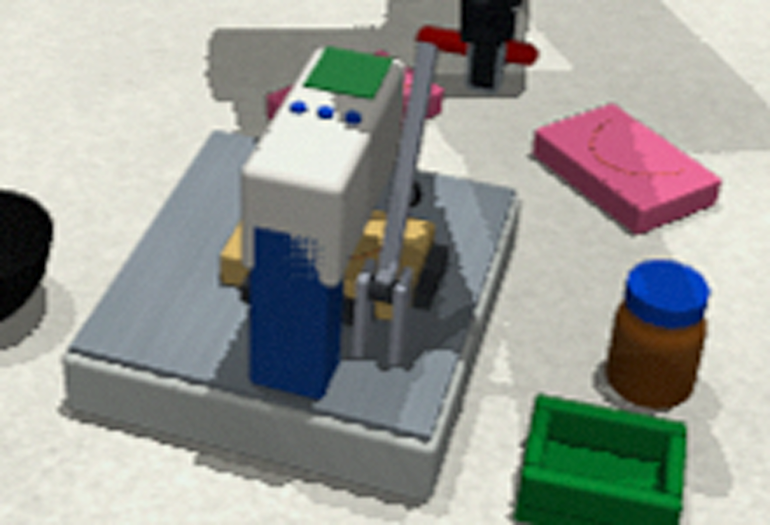

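Bar (red, about column 323) sits between the fingers. Now pull it along the arc.

Emit:
servo_tool([
  [0,3,-8,0,0.35],
  [0,6,-16,0,0.35],
  [0,11,-25,0,0.35],
  [0,18,-34,0,0.35],
  [0,25,-41,0,0.35],
  [0,33,-48,0,0.35],
  [0,42,-56,0,0.35],
  [0,50,-61,0,0.35],
])

```text
t: 22.3
tcp_pos: [0.5505, 0.2127, 0.344]
tcp_rot: [-1.168, 1.272, -1.272]
wrist_force: [-0.2, -0.3, -0.7]
width: 0.354
```

```bash
python3 look.py 18 wrist,scene
```

```text
22.3 (array([-71. ,  97.6, 344. ]), np.float64(-0.0009), array([-0., -0., -1.])) [-0.2 -0.3 -0.7]
```

View pics/wrist18.png

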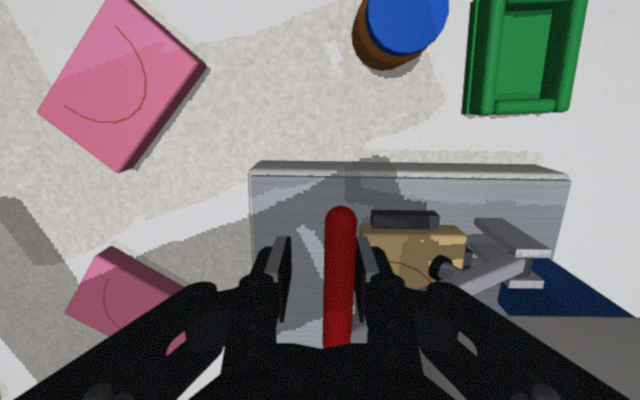

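View pics/scene18.png

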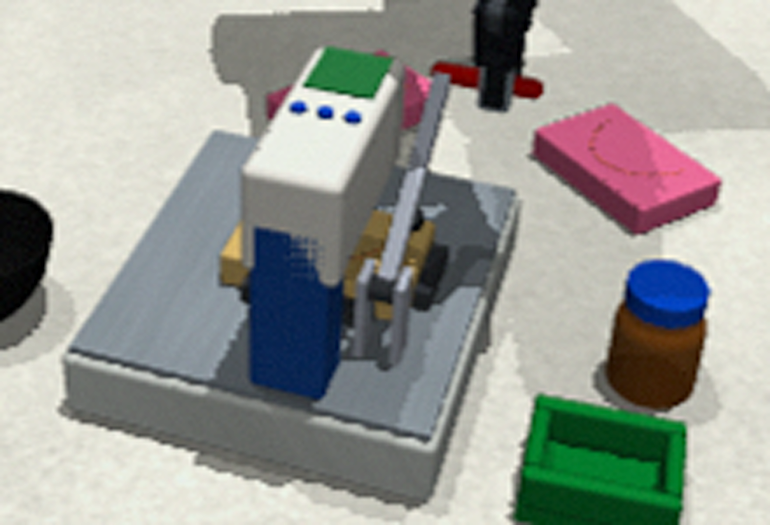

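Emit:
servo_tool([
  [0,5,-3,0,0.35],
  [0,10,-6,0,0.35],
  [0,16,-9,0,0.35],
  [0,21,-12,0,0.35],
  [0,26,-14,0,0.35],
  [0,32,-17,0,0.35],
  [0,37,-19,0,0.35],
  [0,43,-21,0,0.35],
])

```text
t: 23.4
tcp_pos: [0.53, 0.2145, 0.3014]
tcp_rot: [-1.167, 1.272, -1.272]
wrist_force: [0.4, -1.2, 0.2]
width: 0.352
```

```bash
python3 look.py 19 wrist,scene
```

```text
23.4 (array([-91.7,  97.6, 301.4]), np.float64(-0.001), array([ 0.,  0., -1.])) [ 0.4 -1.2  0.2]
```

View pics/scene19.png

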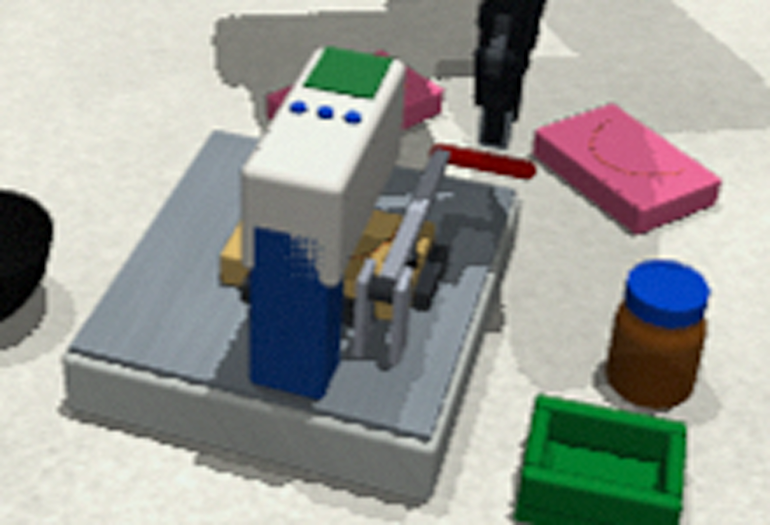

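View pics/wrist19.png

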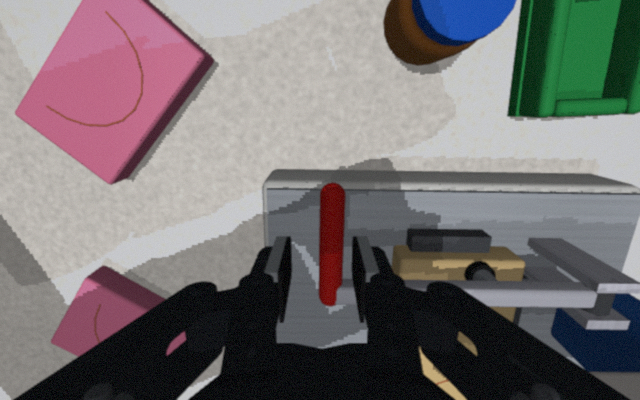

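Emit:
servo_tool([
  [0,-30,0,0,0.35],
  [0,-60,-20,0,0.35],
  [-20,-60,-60,0,0.35],
  [-50,-60,-90,0,0.35],
  [-50,-60,-90,0,0.35],
  [-50,-60,-90,0,0.35],
  [-50,-60,-90,0,0.35],
  [-50,-60,-90,0,0.35],
])

```text
t: 24.5
tcp_pos: [0.4451, 0.2716, 0.3616]
tcp_rot: [-1.167, 1.273, -1.273]
wrist_force: [0.4, -0.1, -0.4]
width: 0.346
```

```bash
python3 look.py 20 wrist,top,scene
python3 - <<'E'
from h import *;from bench import robot
import pickle
g=robot.grab_frame("scene");f=robot.grab_frame("top");w=robot.grab_frame("wrist")
pickle.dump((g,f,w),open("G.pkl","wb"))
for n,ff in (("top",f),("scene",g),("wrist",w)):
  for a in (-.06,0,.06,.12): print(n,a,proj(ff,T(P0,[[.07-.16*np.cos(a),y,.105+.16*np.sin(a)] for y in (.116,.054)])).round(1).tolist())
c=(150,270,330,450)
im=g["frame"][180:290,310:430,::-1];cv2.imwrite("pics/sz20.png",cv2.convertScaleAbs(cv2.resize(np.ascontiguousarray(im),None,fx=6,fy=5.4,interpolation=cv2.INTER_CUBIC),alpha=1.3))
E
```

```text
24.5 (array([-181. ,  147.3,  361.6]), np.float64(-0.002), array([-0., -0., -1.])) [ 0.4 -0.1 -0.4]
top -0.06 [[246.9, 209.6], [268.3, 211.6]]
top 0 [[246.3, 209.2], [267.9, 211.1]]
top 0.06 [[245.6, 208.5], [267.4, 210.5]]
top 0.12 [[245.0, 207.6], [266.9, 209.6]]
scene -0.06 [[408.1, 210.1], [383.5, 205.5]]
scene 0 [[408.5, 206.8], [383.8, 202.3]]
scene 0.06 [[408.9, 203.7], [384.0, 199.2]]
scene 0.12 [[409.3, 200.6], [384.2, 196.1]]
wrist -0.06 [[433.9, 234.9], [426.8, 301.0]]
wrist 0 [[437.7, 239.8], [430.1, 307.9]]
wrist 0.06 [[442.6, 245.1], [434.4, 315.2]]
wrist 0.12 [[448.7, 250.8], [439.7, 323.2]]
```

View pics/wrist20.png

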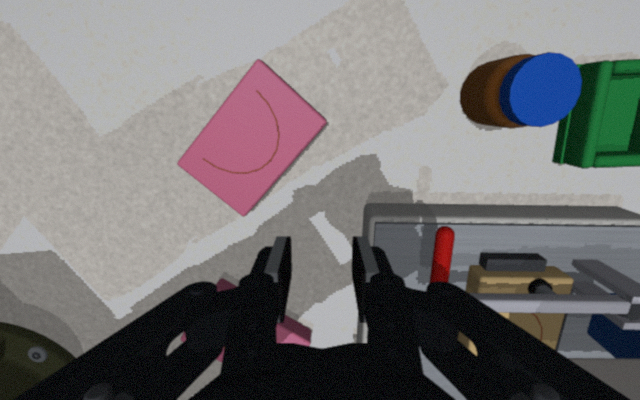

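View pics/top20.png

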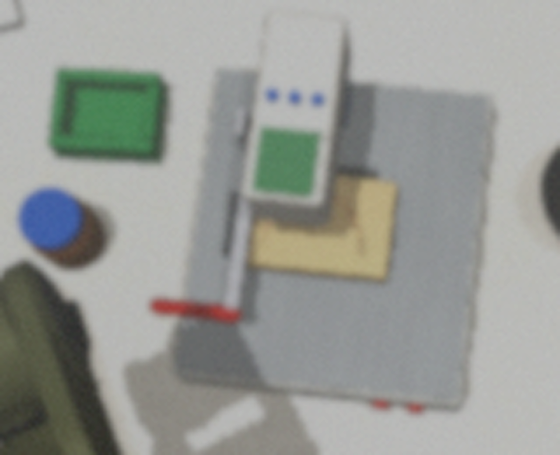

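View pics/sz20.png

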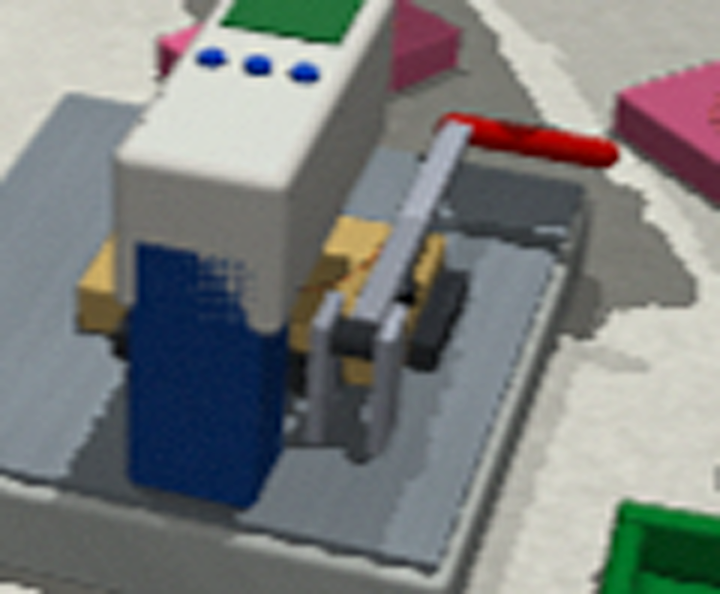

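Run:
```python
from h import *
import pickle
g,f,w=pickle.load(open("G.pkl","rb"))
# refit station with top: corners + compare blank fit
L=[box(-.14,.14,-.14,.11,.055),box(.0425,.0545,-.045,.045,.069),box(-.032,.022,.065,.077,.069),box(-.0425,.0425,-.065,.065,.081)]
C=[(0,255,0),(255,0,255),(255,0,255),(255,255,0)]
draw(f,L,[P0]*4,(150,245,240,350),7,"pics/c_t.png",C)
draw(w,L[1:],[P0]*3,(220,365,430,640),3.8,"pics/c_w.png",C[1:])
im=w["frame"][220:365,430:640,::-1];cv2.imwrite("pics/c_w0.png",cv2.convertScaleAbs(cv2.resize(np.ascontiguousarray(im),None,fx=3.8,fy=3.8,interpolation=cv2.INTER_CUBIC),alpha=1.4))
```

```text
(no output)
```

View pics/c_t.png

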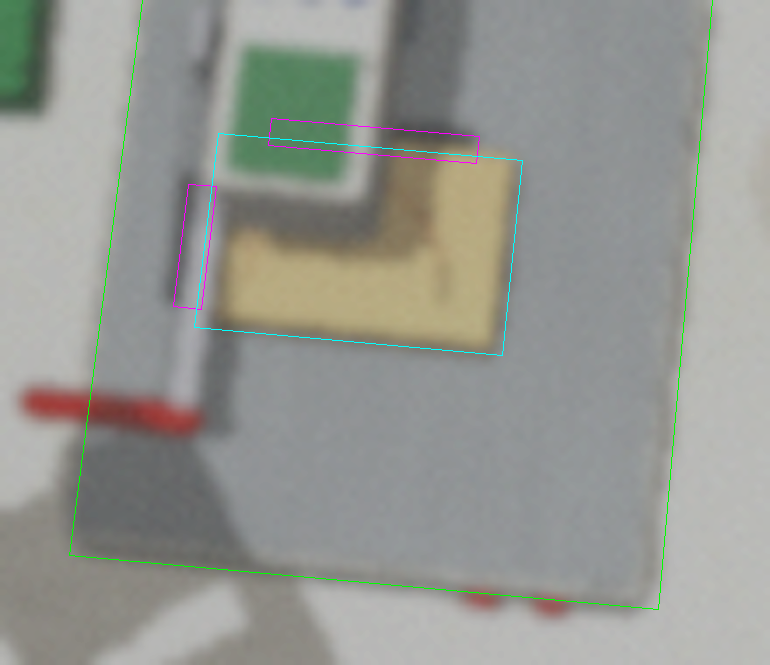

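View pics/c_w.png

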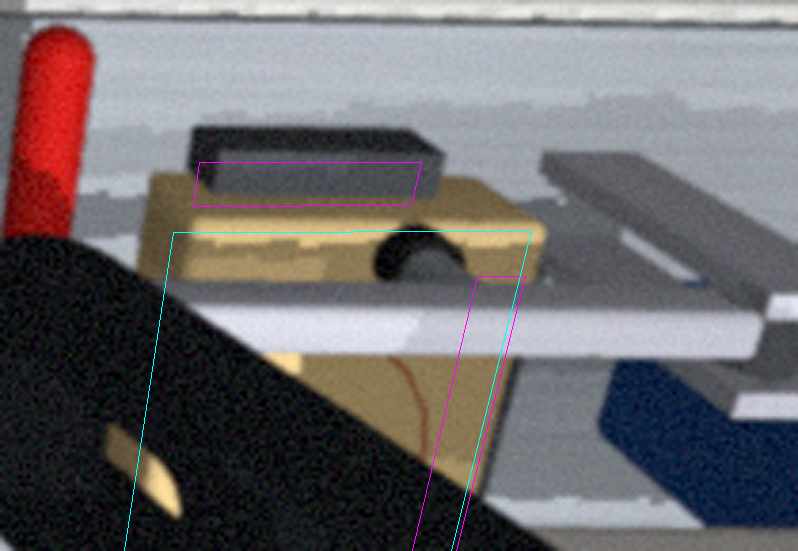

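View pics/c_w0.png

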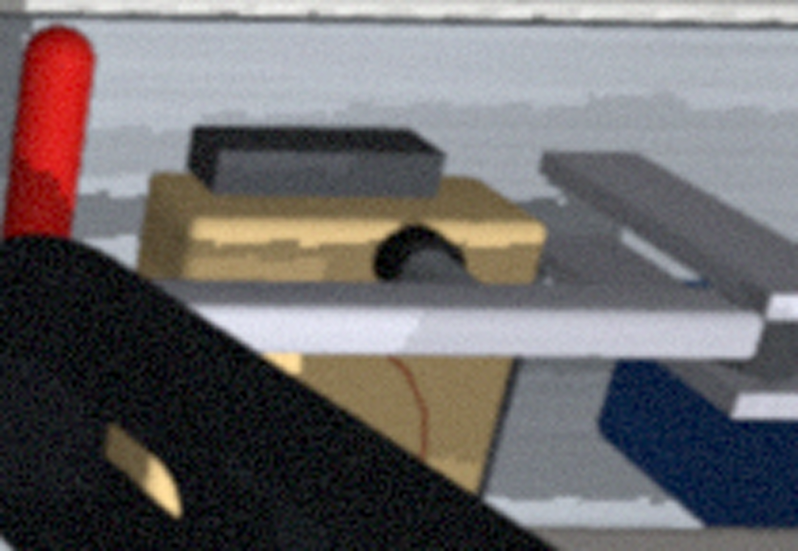

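Emit:
servo_tool([
  [40,0,10,0,0.35],
  [90,0,25,0,0.35],
  [135,10,45,0,0.35],
  [149,35,58,0,0.35],
  [149,58,60,0,0.35],
  [149,60,60,0,0.35],
])

```text
t: 25.55
tcp_pos: [0.4916, 0.1182, 0.3005]
tcp_rot: [-1.169, 1.274, -1.272]
wrist_force: [0.1, 0.2, 0.6]
width: 0.348
```

```bash
python3 look.py 21 wrist,scene
python3 - <<'E'
import cv2,numpy as np
a=cv2.imread("pics/wrist21.png")[60:330,380:640];cv2.imwrite("pics/wz21.png",cv2.convertScaleAbs(cv2.resize(a,None,fx=2.2*1.0,fy=2.2,interpolation=cv2.INTER_CUBIC),alpha=1.3))
E
```

```text
25.55 (array([-121.7,   -1.6,  300.5]), np.float64(-0.0015), array([-0.003, -0.   , -1.   ])) [0.1 0.2 0.6]
```

View pics/wz21.png

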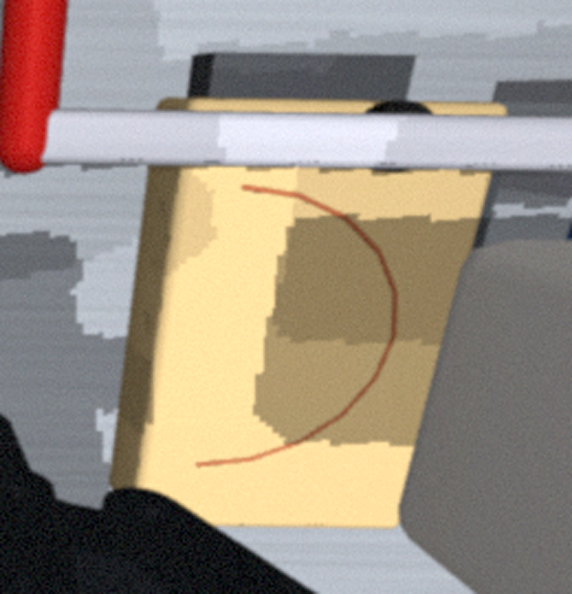

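View pics/scene21.png

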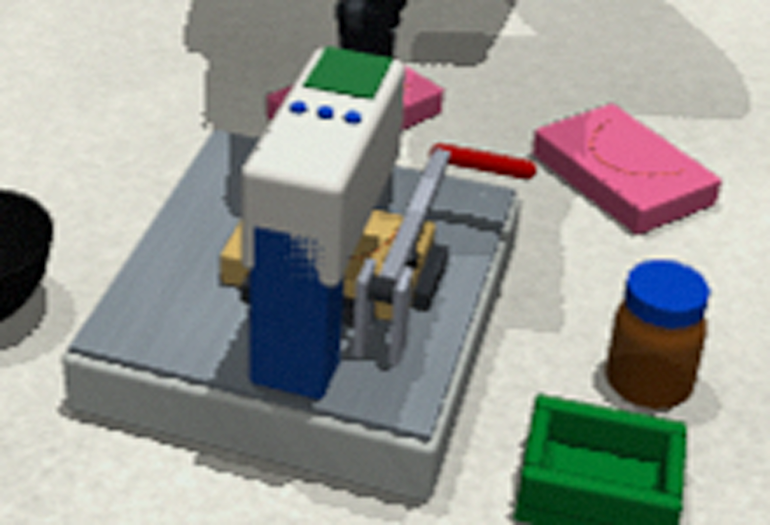

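Run:
```python
import cv2,numpy as np
for cam,box in (("top",(210,290,300,385)),("top",(175,270,340,410)),("scene",(225,300,215,250)),("scene",(215,250,375,440))):
    A=[cv2.GaussianBlur(cv2.imread(f"pics/{cam}{k}.png")[box[0]:box[1],box[2]:box[3]].astype(np.float32).mean(2),(0,0),2) for k in ((14,20) if cam=="top" else (14,21))]
    print(cam,box,np.array(cv2.phaseCorrelate(A[0]*1.,A[1]*1.))/[1]if 0 else cv2.phaseCorrelate(A[0],A[1]))
```

```text
top (210, 290, 300, 385) ((0.014833339449602079, 0.04428716963303003), 0.8760652162300215)
top (175, 270, 340, 410) ((0.0037810611464976773, 0.021317321004929113), 0.9145056994424926)
scene (225, 300, 215, 250) ((-0.0021285873843090997, 0.5123697816795527), 0.9878162810371982)
scene (215, 250, 375, 440) ((0.0661510862960526, -0.16394828189977417), 0.48696534942697595)
```

```bash
python3 -c "
from bench import robot
print(robot.finish_job())"
```

```text
the job is handed in; nothing more can be done
None
```

I slid the beige blank under the head and seated it against both stops while the lever was still up. I then drew the lever's red crossbar forward and down from about 1.05 rad. The gripper held the bar only loosely, so the lever sank the last part under its own weight.

The moves offered no tilt, so I pushed with a vertical gripper using one side of an open finger, which kept the gripper's body out from under the head. The job was handed in at about 26 s of the 64 s allowed.

**Back stop:** the blank took a 25 N push at the front, with the tool at the same position as in the first push. The back stop itself was hidden from the cameras, so this contact rests on that push.

**Side stop:** the blank took a final 14 N push. The last wrist picture shows it flush and square there, with no gap.

**After the lever came down:** the top camera put any shift of the blank since that last back-stop push at under 0.1 mm. The scene camera read up to about half an enlarged pixel (well under 1 mm), in crops affected by changing shadows.

**Lever:** the crossbar's position in the scene and top pictures fits an angle of about 0, with the foot on the blank.

**Head, bowl, mould and jar:** no unexpected forces came up during the moves. In the last pictures the bowl, mould and jar look to be where they started, though I did not measure them. The robot was touching nothing at the end.

**Calibration mismatch:** the top and scene cameras disagreed by about 3–5 mm on where the station is, and the wrist picture was off near its edges. I therefore confirmed the seating by contact force and by comparing pictures, not by absolute position.

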